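Reverse the ratchet, open the clamp and tray the specimen

TASK

The specimen puck is locked under the jaw of the sloping ratchet clamp, and the ratchet is still set to tighten. Flip the red direction fin over to its loosening side, work the black-knobbed handle to and fro until the jaw is wound right back to its stop, then take the puck out and set it down in the aluminium tray, polished face up, before letting go. Never wind the clamp any tighter, and leave the other things on the bench where they are.

Things in the scene. Friction and masses are not known exactly. Their poses are not given: they have to be found in the camera images.
- ratchet_axis (a point): Point where the ratchet's spindle axis meets the sloping blue deck, 95 mm above the bench. Axes are the deck's: x up the slope, y along it to the robot's left, z its normal. The deck slopes 25 degrees, the normal leaning toward the robot, and is fixed. 'Deck' numbers elsewhere are mm in this frame. Plate: x -70 to 90, y -62 to 130; two rubber stop posts, 10 dia, 16 high, at x -28.5, y 41 and -41.
- guard (a point): Middle of the front edge of a clear plastic guard over the ratchet, deck x 15, y -20, z 150. It is 4 thick, spans deck y -62 to 22 and x 15 to 90, carried by a back plate standing square on the deck at x 85 to 90, 150 high. Because of it a vertical gripper cannot come down to the red fin; a tool held along the deck's normal (tilted 25 degrees) can.
- handle (a joint): Angle (rad) of the ratchet handle about the spindle axis. 0: it points down the slope (deck -x); positive: counterclockwise seen from above, knob moving to the robot's right (deck -y). Range -0.7 to 0.7 between stops; friction 0.2 N m; stays where left.
- knob_grip (a point): Middle of the upright round black knob at the handle's end, deck z 42; at handle angle h it is at deck x = -108 cos h, y = -108 sin h. The knob is 22 mm in diameter, spans deck z 20 to 62 and stands along the deck's normal; the steel handle below it is 20 mm wide, its top at z 14.
- selector (a joint): Angle (rad) of the two-way pawl with the red fin, relative to the handle; springs off its middle (0) to either side, reads 0.15 to 0.5 there, as the ratchet's pins allow. Negative, fin to the robot's left (start): ratchet tightens, handle drives clockwise, clicks free the other way. Positive, fin to the right: it loosens, drives counterclockwise, clicks free clockwise.
- fin (a point): Middle (deck z 40) of the upright red fin, 26 mm from the selector's pivot toward the knob; the pivot is on the handle 36 mm from the spindle axis. Fin 6 mm thick, 12 long along the handle, deck z 26 to 46, on a flat red arm 10 wide (z 24 to 28). It travels about 25 mm from side to side; about 4 N sideways flips it, and may also swing the handle.
- screw (a joint): Angle (rad) of the spindle, a wheel of 12 pins with a hexagon on top. 0 at the start (clamped); grows counterclockwise as the clamp loosens, drawing the jaw back 8 mm a radian; stop (jaw right back) at 1.6; below 0 is tighter. Takes 0.8 N m (8 N at the knob), stays where left. One handle stroke is not enough: swing the handle back (it clicks) and stroke again.
- jaw_lip (a point): Edge of the steel jaw's lip that reaches over the puck, deck x 0, z 20; at the start at deck y 79, overlapping the puck by 9 mm; it moves to smaller y as the clamp opens (66 when right back). The lip is 20 mm wide (along x), 4 thick; the jaw below it is 26 wide.
- puck: Black specimen puck, 30 mm diameter, 16 mm high, about 30 g; origin at the centre of its underside, z toward the polished face. At the start flat on the deck at deck x 0, y 85: 5 mm high rail on its lower side (deck x -19.5 to -15.5), fixed jaw 7 mm high at its left from y 100.5, moving jaw at its right. Grip it along deck x once the jaw is back.
- tray: Loose square aluminium tray 110 x 110 mm, 11 mm high, walls and floor 3 mm thick, level on the bench; origin at the centre of its underside.
- flat_anvil: Bystander: grey steel flat anvil, 68 mm wide, 44 mm high; origin under its centre.
- ref_block: Bystander: square steel reference block 44 x 44 x 10 mm; origin under its centre.

How it is judged:
By the outcome, as a careful person would: the job done as asked, in the order asked, and still so for the second after the job is handed in, with the robot touching nothing.
It also fails if it takes over 58 s, if anything falls off the work surface, if the arm or the gripper's body presses on something with over 40 N, if the wrist force passes 120 N, or if a joint passes its speed limit or range.

ROBOT

A 6-joint arm with a two-finger parallel gripper is mounted at the origin on a cart in front of the work surface, level with it; the furniture and walls round the work are solid. World frame = base frame: x ahead of the robot, y to its left, z up, the work surface at z = 0. Lengths are in m, angles in rad, forces in N, time in s.
With the tool pointing down it reaches from about 0.325 to 0.775 m from the base axis. Payload 5.5 kg.
Tool frame: the origin (TCP) lies on the mounting face of the last link; the fingertips stand 182 mm ahead of it and the grasp point (between the pads) lies 163 mm ahead of it; z points along the fingers, y is the line along which they close (so a half turn about z gives the same grasp; the last joint's range is limited). The gripper opens to 88 mm and grips with 3 to 60 N. Pads are 20 mm wide; open, the fingers measure 115 mm over their backs; the gripper's body (75 mm by 178 mm) begins 61 mm behind the grasp point.
Start: joints at [-1.282, 0.091, 1.231, -0, 1.82, -0.057], TCP at [0.203, -0.564, 0.405] pointing down, gripper open.
Joint ranges: [-2.87, 2.87], [-0.86, 2.18], [0.17, 2.46], [-1.51, 4.65], [0.06, 2.69], [-2.65, 2.65]. Speed limits (rad/s): [2.57, 2.57, 3.01, 3.14, 3.14, 3.14].

INTERFACE

Orientations are given as a 3x3 rotation matrix whose columns are the frame's x, y, z axes.
In Python, from plant import * gives the robot as it stands.
- The arm moves only by the tool step_arm, never from a script. Its argument "rows" is one flat list of numbers, 7 for each row, row after row: the turn, a rotation vector about the tool's x, y, z in degrees, then the shift along the tool's x, y, z in m, then the opening, from -1 (shut) to 1 (fully open). In form: [wx, wy, wz, dx, dy, dz, hand, wx, wy, wz, dx, dy, dz, hand, ...]. A call has 1 to 8 rows; each row is the pose to reach, as a shift and turn from the pose commanded when the call began, along the tool's axes at that moment; what a row does not reach only later rows make up. A row lasts 1/12 s, in which the tool goes at most 41.7 mm and 7.16 degrees, less where a joint would pass 70% of its speed; a pose out of reach is approached as far as the arm can. A call with a gripper value outside its range is refused whole. The fingers move at their own pace and stop on an object; "force" is the grip in N (left out, the last holds). Time passes only in rows, so rows that repeat a pose let the fingers close. It gives the time, the measured TCP pose, the force, the opening and the grip force at its end, in the units of the state.
- observe(): the state, without advancing time (a new reading comes with each control period).
- grab_frame(name): name is "scene" or "top" or "wrist"; returns (picture, depth): 420x560x3 uint8, blue, green, red; 420x560 float32, m along the optical axis (not along the pixel's ray), 0 where there is no reading.
- camera_model(name): a dict with "camera_matrix" (3x3 intrinsics, pixels), "R" (3x3) and "t" (3): a world point X has camera coordinates R X + t; the wrist camera has in their place "hand_eye" (4x4, takes a point from camera to tool coordinates, whose origin is the TCP and whose axes are the flange's). Camera axes: x right, y down, z forward; pixel columns grow to the right and rows downward; lengths in m; the calibration is good to about 2 mm. A picture is of the moment at which its call begins: read the wrist's pose just before it. camera_model takes no time and is no camera call.
- finish_job(): hands the job in; it is judged then, once.
The state is a dict: "time_s": time; "joint_pos": joint angles; "joint_velocities": joint speeds; "joint_efforts": joint torques, N m; "position": TCP position; "orientation": TCP orientation; "contact_force": force on the tool from outside, world axes, zero at the start; "moment": the same for the moment, N m; "grip_width": opening from 0.0 (shut) to 1.0 (fully open); "finger_force": force on a finger pad.
Only numpy, scipy, OpenCV 4.12 (cv2) and the standard library are available. Lean on these libraries where they do the work, as an engineer would, in place of code of your own. Each camera call takes 0.05 s, during which the arm holds its last target. There are 200 camera calls.

## Working session

There is one attempt and no reset: what is moved stays moved. The work goes in short steps, Python scripts to look and compute and a tool call to move; the robot and the scene stay as the last step left them, time stands still between calls to the robot, and variables do not carry over. Pictures are saved under pics/ and viewed, at most 10 in all, crops included, and the job is handed in when it is done.

Besides the shell and the picture viewer there is one more tool, called as name(argument=value, ...), one argument or row to a line, values as JSON. step_arm: Moves the arm, as the interface text tells. Its arguments: {"type":"object","properties":{"rows":{"type":"array","items":{"type":"number"}},"force":{"type":"number"}},"required":["rows"]}

```bash
mkdir -p pics; ls; python3 - <<'E'
from plant import *
import cv2,numpy as np
s=observe();print({k:np.round(v,3).tolist() for k,v in s.items()})
for n in("scene","top"):
    im,d=grab_frame(n);cv2.imwrite(f"pics/{n}0.png",im);np.save(f"pics/{n}0.npy",d)
    print(n,{k:np.round(v,4).tolist() for k,v in camera_model(n).items() if k in("camera_matrix","R","t")})
print(camera_model("wrist"))
E
```

```text
pics
{'time_s': 0.0, 'joint_pos': [-1.282, 0.092, 1.232, -0.0, 1.82, -0.057], 'joint_velocities': [-0.0, 0.0, -0.001, 0.0, 0.002, 0.0], 'joint_efforts': [-0.002, -44.645, -40.645, 0.07, 0.029, -0.0], 'position': [0.203, -0.565, 0.404], 'orientation': [[0.941, 0.339, -0.001], [0.339, -0.941, 0.002], [0.0, -0.002, -1.0]], 'contact_force': [0.598, 0.412, 0.256], 'moment': [-0.024, -0.0, -0.025], 'finger_force': 0.0, 'grip_width': 1.001}
scene {'camera_matrix': [[458.7781, 0.0, 284.5785], [0.0, 458.7781, 211.7485], [0.0, 0.0, 1.0]], 'R': [[-0.6997, -0.7144, 0.0079], [-0.4219, 0.4042, -0.8116], [0.5766, -0.5712, -0.5842]], 't': [0.4083, 0.3124, 0.6928]}
top {'camera_matrix': [[417.5546, 0.0, 280.6671], [0.0, 417.5546, 216.0826], [0.0, 0.0, 1.0]], 'R': [[-0.222, -0.975, 0.0034], [-0.8937, 0.2021, -0.4007], [0.39, -0.092, -0.9162]], 't': [0.1544, 0.5195, 0.8561]}
{'camera_matrix': array([[326.43948155,   0.        , 280.85946302],
       [  0.        , 326.43948155, 211.03670848],
       [  0.        ,   0.        ,   1.        ]]), 'hand_eye': array([[-2.59590033e-04, -9.55131092e-01, -2.96183271e-01,
         8.16775015e-02],
       [ 9.99999833e-01, -9.47424051e-05, -5.70925468e-04,
        -5.44092682e-04],
       [ 5.17247551e-04, -2.96183370e-01,  9.55130957e-01,
         2.00817328e-02],
       [ 0.00000000e+00,  0.00000000e+00,  0.00000000e+00,
         1.00000000e+00]])}
```

View pics/scene0.png

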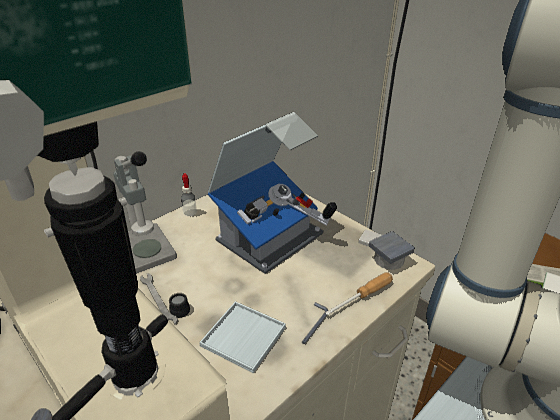

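View pics/top0.png

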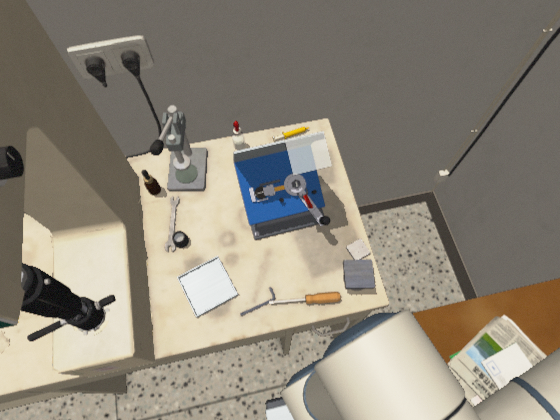

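The scene view shows the blue clamp at about (265,205) and the tray at about (243,337). In the top view the spindle is near (295,185), the knob near (324,220) and the tray near (208,286). Next I'll measure the deck.

```bash
cat > h.py <<'E'
from plant import *
import cv2,numpy as np
def cloud(n,d):
    c=camera_model(n);K=c["camera_matrix"];v,u=np.mgrid[0:420,0:560]
    P=np.stack([(u-K[0,2])/K[0,0]*d,(v-K[1,2])/K[1,1]*d,d],-1)
    return (P-np.asarray(c["t"]).ravel())@np.asarray(c["R"])
def proj(n,X):
    c=camera_model(n);p=np.asarray(X)@np.asarray(c["R"]).T+np.asarray(c["t"]).ravel();p=p@np.asarray(c["camera_matrix"]).T
    return p[...,:2]/p[...,2:]
E
python3 - <<'E'
from h import *
for n in("scene","top"):
    im=cv2.imread(f"pics/{n}0.png");d=np.load(f"pics/{n}0.npy");P=cloud(n,d)
    hsv=cv2.cvtColor(im,cv2.COLOR_BGR2HSV)
    m=(abs(hsv[...,0].astype(int)-110)<12)&(hsv[...,1]>170)&(hsv[...,2]>70)&(d>0)
    u0,v0,u1,v1=(190,100,360,290) if n=="scene" else (220,120,345,250)
    b=np.zeros_like(m);b[v0:v1,u0:u1]=1;m&=b
    Q=P[m]
    for i in range(5):
        c=np.median(Q,0) if i==0 else Q.mean(0)
        w=np.linalg.svd(Q-c)[2][2] if len(Q)<6000 else None
        w*=np.sign(w[2]);r=(Q-c)@w;Q=Q[abs(r)<0.006]
    print(n,len(Q),"normal",w.round(4),"tilt",np.degrees(np.arccos(w[2])),"yaw",np.degrees(np.arctan2(-w[1],-w[0])),"z range",Q[:,2].min(),Q[:,2].max(), "d",c@w)
    np.save(f"pics/{n}_blue.npy",Q)
    for nm,px in {"scene":dict(tray=(243,337),anvil=(392,246)),"top":dict(tray=(208,286),spindle=(295,185),knob=(324,220),anvil=(359,272))}[n].items():
        print(nm,np.round(P[px[1],px[0]],4))
    cr=im[v0:v1,u0:u1];cv2.imwrite(f"pics/{n}_crop.png",cv2.resize(cr,None,fx=4.4 if n=="scene" else 4.6 ,fy=3.1 if n=="scene" else 4.6,interpolation=3) if n=="top" else cv2.resize(cr,None,fx=3.1,fy=3.1,interpolation=3))
E
```

```text
scene 3303 normal [-0.4244 -0.0146  0.9053] tilt 25.13006583788929 yaw 1.9698539865447475 z range 0.06002378102155942 0.1316308343610013 d -0.17761347611937642
tray [0.4422 0.241  0.0032]
anvil [ 0.3799 -0.1113  0.0446]
top 2590 normal [-0.4227 -0.0168  0.9061] tilt 25.025648869658983 yaw 2.2748105984199096 z range 0.061623842387886 0.13293855370088534 d -0.17658706418106707
tray [0.4446 0.2363 0.0047]
spindle [ 0.6049 -0.0134  0.1228]
knob [ 0.5085 -0.0591  0.11  ]
anvil [ 0.3881 -0.1178  0.0448]
```

View pics/top_crop.png

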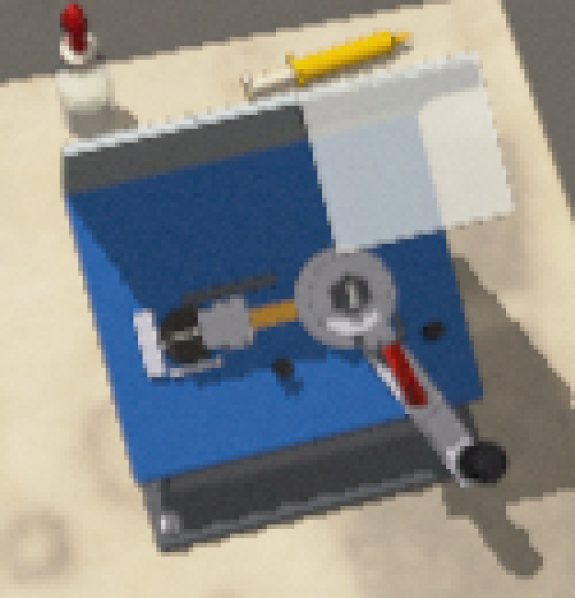

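Top crop: posts at (283,368) and (432,330), plate lower corners at (135,483) and (485,398), knob at (483,462), fin around (405,375). The puck is at (183,335).

```bash
cat >> h.py <<'E'
from scipy.optimize import least_squares
from scipy.spatial.transform import Rotation as Ro
def deckR(yaw): return Ro.from_euler("ZY",[yaw,-25],degrees=True).as_matrix()
E
python3 - <<'E'
from h import *
px=np.array([(283,368),(432,330),(135,483),(485,398)])/4.6+[220,120]
D=np.array([(-28.5,41,16),(-28.5,-41,16),(-70,130,0),(-70,-62,0)])/1000
f=lambda p:(proj("top",D@deckR(p[2]).T+[p[0],p[1],.095])-px).ravel()
r=least_squares(f,[.6,0,2]);print(r.x,r.fun.round(1))
p=r.x
R=deckR(p[2]);o=np.array([p[0],p[1],.095]);print(R)
n=R[:,2];print("plane d",n@o)
for nm in("scene","top"):
    Q=(np.load(f"pics/{nm}_blue.npy")-o)@R*1000
    print(nm,"z med",np.median(Q[:,2]),"x,y pct",np.percentile(Q,[.3,1,99,99.7],axis=0).round(1).tolist())
    im=cv2.imread(f"pics/{nm}0.png");d=np.load(f"pics/{nm}0.npy");P=(cloud(nm,d)-o)@R*1000
    hsv=cv2.cvtColor(im,cv2.COLOR_BGR2HSV).astype(int)
    near=(abs(P[...,0])<140)&(abs(P[...,1])<100)&(P[...,2]>20)&(P[...,2]<70)
    red=near&((hsv[...,0]<8)|(hsv[...,0]>172))&(hsv[...,1]>120)
    k=near&(hsv[...,2]<60)&(P[...,0]<-60)
    w=near&(P[...,2]>5)
    for t,m in(("red",red),("knob",k)):
        q=P[m];print(t,len(q),np.median(q,0).round(1),np.percentile(q,[2,98],axis=0).round(1).tolist())
    if nm=="top":
      W=cloud(nm,d);b=(W[...,2]>.001)&(W[...,2]<.02)&(abs(W[...,0]-.44)<.1)&(abs(W[...,1]-.24)<.1)&(hsv[...,1]<40)
      q=W[b][:,:2].astype(np.float32);print("tray",cv2.minAreaRect(q))
    tr=[]
c=[]
E
```

```text
[ 0.62075995 -0.01642958  2.31848303] [-0.  -0.3  0.5 -0.1 -0.4  0.4 -0.1 -0. ]
[[ 9.05565881e-01 -4.04541202e-02 -4.22272305e-01]
 [ 3.66638842e-02  9.99181397e-01 -1.70966500e-02]
 [ 4.22618262e-01 -1.73472348e-18  9.06307787e-01]]
plane d -0.1757496044543352
scene z med -0.42890095572590364 x,y pct [[-69.9, -59.7, -6.3], [-69.4, -57.7, -5.1], [82.1, 128.8, 2.8], [83.2, 129.4, 3.5]]
red 82 [-54.6 -17.6  28.6] [[-64.7, -22.6, 23.2], [-33.3, -12.2, 45.7]]
knob 152 [-101.8  -36.5   49.9] [[-109.8, -48.6, 22.7], [-91.5, -32.3, 62.0]]
top z med -0.5592381546423302 x,y pct [[-67.2, -59.2, -5.4], [-66.4, -57.5, -4.7], [82.0, 126.3, 3.6], [83.2, 127.0, 4.3]]
red 52 [-46.1 -16.7  28.4] [[-61.3, -21.6, 25.4], [-30.9, -10.3, 45.9]]
knob 72 [-97.7 -40.3  59.7] [[-106.8, -50.9, 41.3], [-88.8, -32.2, 63.0]]
tray ((0.42505118250846863, 0.22569186985492706), (0.18640261888504028, 0.13224920630455017), 29.00657081604004)
```

View pics/scene_crop.png

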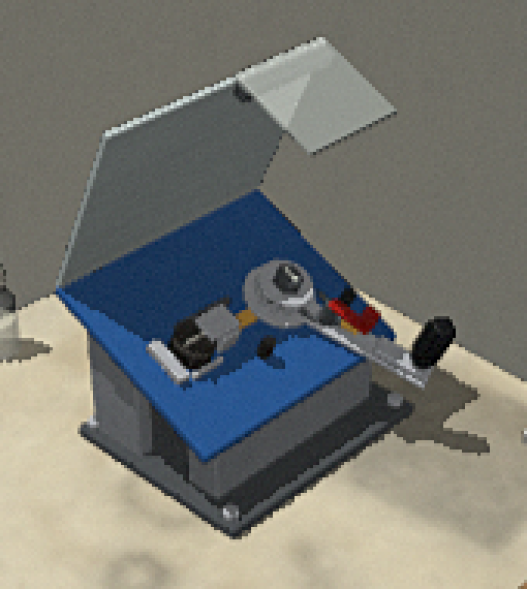

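The deck fit is consistent: origin about (0.621, -0.016), yaw 2.3°, pixel residuals at most 0.5, and the plane offset agrees. The knob at deck (-98,-41) gives h≈0.40, and the fin sits at about (-59,-14). Next step is a planning helper.

```bash
cat >> h.py <<'E'
DO=np.array([.6208,-.0164,.095]);DR=deckR(2.32)
# tool pose with grasp point at deck (mm) and tool x = radial outward at handle angle a, z=-normal
def deckpose(x,y,z,a=0):
    X=np.array([-np.cos(a),-np.sin(a),0]);Z=np.array([0,0,-1.]);Rt=np.stack([X,np.cross(Z,X),Z],1)
    R=DR@Rt; return R,DO+DR@(np.array([x,y,z])/1000)-R@[0,0,.163]
def here(s=None):
    s=s or observe();return np.array(s["orientation"]),np.array(s["position"])
def rel(A,B):
    return np.r_[Ro.from_matrix(A[0].T@B[0]).as_rotvec(degrees=True).round(2),(A[0].T@(B[1]-A[1])).round(4)].tolist()
def indeck(s=None):
    R,p=here(s);return ((p+R@[0,0,.163]-DO)@DR*1000).round(1),Ro.from_matrix(deckpose(0,0,0)[0].T@R).as_rotvec(degrees=True).round(1)
E
python3 - <<'E'
from h import *
A=here();B=deckpose(-59,16,120)
yaw0=np.degrees(np.arctan2(A[0][1,0],A[0][0,0]));yaw1=182.3
down=lambda y:Ro.from_euler("ZX",[y,180],degrees=True).as_matrix()
prev=A
til=Ro.from_matrix(B[0]@down(yaw1).T).as_rotvec()
print(yaw0,np.degrees(til))
for f in(1/3,2/3,1):
    R=Ro.from_rotvec(til*f).as_matrix()@down(yaw0+f*(yaw1-yaw0));T=(R if f<1 else B[0],A[1]+f*(B[1]-A[1]))
    print(rel(prev,T));prev=T
E
```

```text
19.8099801941301 [ 1.00765461e+00 -2.49796845e+01  1.96816787e-02]
[-6.16, 6.11, -54.08, 0.1394, -0.1471, 0.026]
[-8.55, -1.32, -54.07, 0.1995, 0.0225, 0.0383]
[-3.94, -7.7, -54.07, 0.1023, 0.1696, 0.0501]
```

step_arm(
  rows=[-6.16, 6.11, -54.08, 0.139, -0.147, 0.026, -1, -6.16, 6.11, -54.08, 0.139, -0.147, 0.026, -1, -6.16, 6.11, -54.08, 0.139, -0.147, 0.026, -1, -6.16, 6.11, -54.08, 0.139, -0.147, 0.026, -1, -6.16, 6.11, -54.08, 0.139, -0.147, 0.026, -1, -6.16, 6.11, -54.08, 0.139, -0.147, 0.026, -1, -6.16, 6.11, -54.08, 0.139, -0.147, 0.026, -1, -6.16, 6.11, -54.08, 0.139, -0.147, 0.026, -1],
  force=20,
)

```text
time_s: 0.77
position: [0.2847, -0.3781, 0.3784]
orientation: [[0.265, 0.953, 0.146], [0.963, -0.269, 0.005], [0.044, 0.139, -0.989]]
contact_force: [-0.0, -0.2, 0.5]
grip_width: 0.433
finger_force: 0.0
```

step_arm(
  rows=[-8.55, -1.32, -54.07, 0.1995, 0.0225, 0.038, -1, -8.55, -1.32, -54.07, 0.1995, 0.0225, 0.038, -1, -8.55, -1.32, -54.07, 0.1995, 0.0225, 0.038, -1, -8.55, -1.32, -54.07, 0.1995, 0.0225, 0.038, -1, -8.55, -1.32, -54.07, 0.1995, 0.0225, 0.038, -1, -8.55, -1.32, -54.07, 0.1995, 0.0225, 0.038, -1, -8.55, -1.32, -54.07, 0.1995, 0.0225, 0.038, -1, -8.55, -1.32, -54.07, 0.1995, 0.0225, 0.038, -1],
)

```text
time_s: 1.43
position: [0.3659, -0.1922, 0.3525]
orientation: [[-0.6, 0.747, 0.287], [0.782, 0.624, 0.011], [-0.171, 0.231, -0.958]]
contact_force: [-0.8, 0.3, -0.3]
grip_width: 0.002
finger_force: 0.0
```

step_arm(
  rows=[-3.94, -7.7, -54.07, 0.102, 0.1696, 0.05, -1, -3.94, -7.7, -54.07, 0.102, 0.1696, 0.05, -1, -3.94, -7.7, -54.07, 0.102, 0.1696, 0.05, -1, -3.94, -7.7, -54.07, 0.102, 0.1696, 0.05, -1, -3.94, -7.7, -54.07, 0.102, 0.1696, 0.05, -1, -3.94, -7.7, -54.07, 0.102, 0.1696, 0.05, -1, -3.94, -7.7, -54.07, 0.102, 0.1696, 0.05, -1, -3.94, -7.7, -54.07, 0.102, 0.1696, 0.05, -1],
)

```text
time_s: 2.1
position: [0.447, -0.0067, 0.3262]
orientation: [[-0.905, -0.049, 0.422], [-0.046, 0.999, 0.017], [-0.422, -0.004, -0.906]]
contact_force: [-1.6, -0.3, -1.0]
grip_width: 0.006
finger_force: 0.0
```

```bash
python3 - <<'E'
from h import *
s=observe();print(indeck(s),s["joint_pos"],s["grip_width"]);R,p=here(s)
im,d=grab_frame("wrist");cv2.imwrite("pics/w1.png",im);np.save("pics/w1.npy",d)
print(rel((R,p),deckpose(-59,16,120)),rel((R,p),deckpose(-59,16,52)))
# red/knob in wrist view
c=camera_model("wrist");K=c["camera_matrix"];v,u=np.mgrid[0:420,0:560]
P=np.stack([(u-K[0,2])/K[0,0]*d,(v-K[1,2])/K[1,1]*d,d],-1)
T=P@c["hand_eye"][:3,:3].T+c["hand_eye"][:3,3];D=((T@R.T+p)-DO)@DR*1000
hsv=cv2.cvtColor(im,cv2.COLOR_BGR2HSV).astype(int)
near=(abs(D[...,0])<140)&(abs(D[...,1])<100)&(D[...,2]>15)&(D[...,2]<70)&(d>0)
red=near&((hsv[...,0]<8)|(hsv[...,0]>172))&(hsv[...,1]>120)
fin=red&(D[...,2]>38)
k=near&(hsv[...,2]<60)&(D[...,0]<-75)&(D[...,2]>50)
for t,m in(("red",red),("fin",fin),("knob",k)):
    q=D[m]
    if len(q):print(t,len(q),np.median(q,0).round(1),np.percentile(q,[2,98],axis=0).round(1).tolist())
E
```

```text
(array([-59.3,  16.7, 119.8]), array([-0. ,  0. , -0.6])) [-0.11582747 -0.54082948  1.937546    0.06811624  1.31414771 -1.7396586 ] 0.005813480672095768
[0.01, -0.02, 0.55, -0.0003, -0.0007, -0.0002] [0.01, -0.02, 0.55, -0.0003, -0.0007, 0.0678]
red 541 [-50.9 -16.8  28.4] [[-65.1, -22.0, 26.1], [-32.5, -10.5, 46.6]]
fin 147 [-60.5 -18.9  45.3] [[-65.1, -22.1, 38.3], [-54.5, -16.4, 47.1]]
knob 880 [-101.6  -40.5   61.1] [[-109.8, -50.0, 51.1], [-92.0, -32.4, 63.1]]
```

View pics/w1.png

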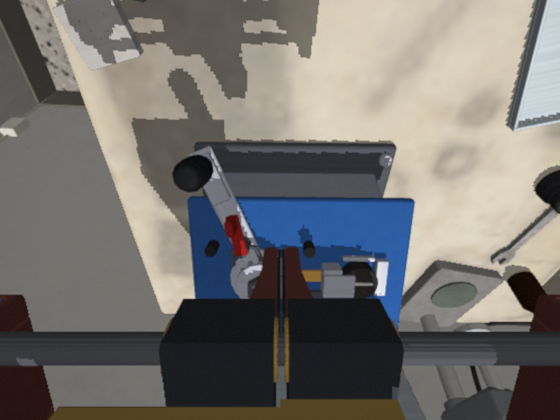

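The wrist view shows the fin at pixel (234,235), with the fingers clear on its left side and the knob at (193,172). Measured fin centre is deck (-60,-19). Descending now.

step_arm(
  rows=[0, 0, 0.5, -0.001, -0.001, 0.025, -1, 0, 0, 0.5, -0.001, -0.001, 0.045, -1, 0, 0, 0.5, -0.001, -0.001, 0.06, -1, 0, 0, 0.5, -0.001, -0.001, 0.068, -1, 0, 0, 0.5, -0.001, -0.001, 0.068, -1, 0, 0, 0.5, -0.001, -0.006, 0.068, -1],
)

```text
time_s: 2.65
position: [0.4768, -0.0127, 0.2658]
orientation: [[-0.906, -0.032, 0.422], [-0.028, 0.999, 0.016], [-0.422, 0.003, -0.907]]
contact_force: [0.5, -0.1, -0.2]
grip_width: 0.005
finger_force: 0.0
```

step_arm(
  rows=[0, 0, 0, 0, -0.003, 0, -1, 0, 0, 0, 0, -0.006, 0, -1, 0, 0, 0, 0, -0.009, 0, -1, 0, 0, 0, 0, -0.012, 0, -1, 0, 0, 0, 0, -0.015, 0, -1],
)

```text
time_s: 3.07
position: [0.4774, -0.0283, 0.2664]
orientation: [[-0.905, -0.032, 0.423], [-0.028, 0.999, 0.015], [-0.424, 0.002, -0.906]]
contact_force: [0.3, -0.1, 1.0]
grip_width: 0.004
finger_force: 0.0
```

```bash
cat >> h.py <<'E'
def look(name,n="wrist"):
    s=observe();R,p=here(s);im,d=grab_frame(n);cv2.imwrite(f"pics/{name}.png",im)
    if n=="wrist":
        c=camera_model("wrist");K=c["camera_matrix"];v,u=np.mgrid[0:420,0:560]
        P=np.stack([(u-K[0,2])/K[0,0]*d,(v-K[1,2])/K[1,1]*d,d],-1)
        W=P@c["hand_eye"][:3,:3].T+c["hand_eye"][:3,3];W=W@R.T+p
    else: W=cloud(n,d)
    D=(W-DO)@DR*1000;hsv=cv2.cvtColor(im,cv2.COLOR_BGR2HSV).astype(int)
    near=(abs(D[...,0])<140)&(abs(D[...,1])<110)&(D[...,2]>15)&(D[...,2]<70)&(d>0)
    red=near&((hsv[...,0]<8)|(hsv[...,0]>172))&(hsv[...,1]>120)
    k=near&(hsv[...,2]<60)&(D[...,0]<-70)&(D[...,2]>50)
    for t,m in(("red",red),("fin",red&(D[...,2]>38)),("knob",k)):
        q=D[m]
        if len(q):print(t,len(q),np.median(q,0).round(1),np.percentile(q,[2,98],axis=0).round(1).tolist())
    print("grasp",indeck(s),"F",(np.array(s["contact_force"])@DR).round(1),"grip",s["grip_width"],s["time_s"])
    return im,D,W,hsv
E
python3 - <<'E'
from h import *
look("w2");look("t2","top")
E
```

```text
red 1336 [-68.8 -11.   49.2] [[-69.5, -22.4, 28.2], [-57.4, 2.6, 69.3]]
fin 1144 [-68.8 -10.1  52.9] [[-69.5, -22.0, 38.9], [-57.0, 2.6, 69.4]]
knob 1785 [-102.1  -40.6   61.2] [[-109.9, -50.0, 51.4], [-92.6, -32.5, 63.1]]
grasp (array([-57.6,  -6.4,  53.1]), array([ 0.1, -0.1,  0.5])) F [ 0.7 -0.1  0.8] grip 0.004438186963908205 3.0667
grasp (array([-57.8,  -6.8,  53. ]), array([ 0.1, -0.1,  0.5])) F [ 0.1 -0.1  0.2] grip 0.006194772750401562 3.1167
```

step_arm(
  rows=[0, 0, 0, 0, -0.003, 0.001, -1, 0, 0, 0, 0, -0.006, 0.001, -1, 0, 0, 0, 0, -0.009, 0.001, -1, 0, 0, 0, -0.001, -0.012, 0.001, -1, 0, 0, 0, -0.002, -0.015, 0.001, -1, 0, 0, 0, -0.003, -0.018, 0.001, -1],
)

```text
time_s: 3.67
position: [0.4817, -0.0452, 0.2669]
orientation: [[-0.905, -0.034, 0.425], [-0.029, 0.999, 0.018], [-0.425, 0.004, -0.905]]
contact_force: [3.4, 6.6, 1.3]
grip_width: 0.009
finger_force: 3.3
```

```bash
python3 - <<'E'
from h import *
im,*_=look("w3");cv2.imwrite("pics/w3c.png",cv2.resize(im[120:340,120:400],None,fx=2,fy=2))
E
```

```text
red 1431 [-65.  -27.1  50.3] [[-65.7, -40.9, 27.6], [-50.2, -14.0, 69.3]]
fin 1190 [-65.  -25.9  54.6] [[-65.7, -40.8, 38.8], [-49.9, -13.9, 69.4]]
knob 1782 [-95.3 -54.5  61.2] [[-102.9, -63.9, 51.2], [-85.7, -46.3, 63.1]]
grasp (array([-53.9, -23.1,  52. ]), array([-0. , -0.2,  0.4])) F [ 3.9  6.4 -0.4] grip 0.009128737393785981 3.6667
```

View pics/w3c.png

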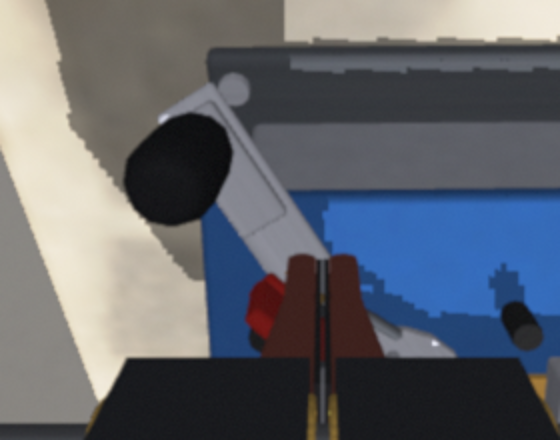

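The handle swung freely to h≈0.52, and the fin, at crop (268,305), now appears right of the handle's centreline. I'll nudge it a bit further, retreat and check.

step_arm(
  rows=[0, 0, 0, -0.001, -0.003, 0, -1, 0, 0, 0, -0.002, -0.006, 0, -1, 0, 0, 0, -0.003, -0.009, 0, -1, 0, 0, 0, -0.003, -0.009, 0, -1],
)

```text
time_s: 4.05
position: [0.4848, -0.0536, 0.2678]
orientation: [[-0.905, -0.035, 0.425], [-0.029, 0.999, 0.02], [-0.425, 0.006, -0.905]]
contact_force: [5.6, 9.5, 0.1]
grip_width: 0.004
finger_force: 4.8
```

step_arm(
  rows=[0, 0, 0, 0, 0.004, 0, -1, 0, 0, 0, 0, 0.01, 0, -1, 0, 0, 0, 0, 0.01, -0.03, -1, 0, 0, 0, 0, 0.01, -0.065, -1, 0, 0, 0, 0, 0.01, -0.065, -1],
)

```text
time_s: 4.47
position: [0.4558, -0.0459, 0.333]
orientation: [[-0.902, -0.032, 0.431], [-0.03, 0.999, 0.013], [-0.431, -0.001, -0.902]]
contact_force: [0.1, 0.3, 1.2]
grip_width: 0.004
finger_force: 0.0
```

```bash
python3 - <<'E'
from h import *
im,*_=look("w4");cv2.imwrite("pics/w4c.png",cv2.resize(im[120:340,120:400],None,fx=2,fy=2))
E
```

```text
red 588 [-38.2 -37.4  28.4] [[-44.9, -49.2, 25.3], [-27.3, -19.5, 46.5]]
fin 141 [-41.6 -44.9  44.9] [[-44.7, -50.0, 38.4], [-38.2, -39.7, 47.1]]
knob 820 [-89.2 -62.9  61.2] [[-97.2, -72.4, 51.5], [-79.6, -54.5, 63.2]]
grasp (array([-48.5, -23.6, 122.9]), array([ 0.3, -0.5,  0.4])) F [0.6 0.3 1. ] grip 0.003965393715215395 4.4667
```

View pics/w4c.png

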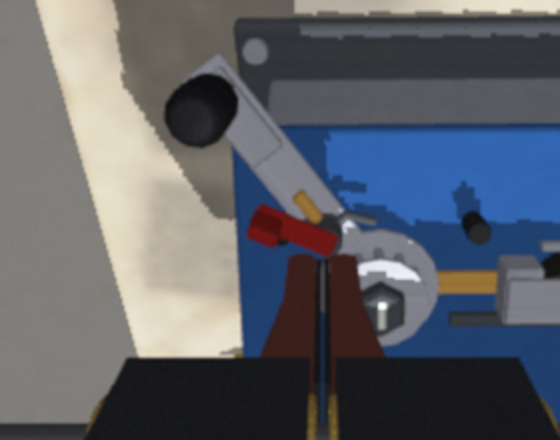

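The fin has flipped to the right: it's at crop (270,228), with the arm angled right of the handle. h≈0.62. Next is grasping the knob.

```bash
cat >> h.py <<'E'
def knob(h,z=44,r=108,a=None): return deckpose(-r*np.cos(h),-r*np.sin(h),z,h if a is None else a)
E
python3 - <<'E'
from h import *
A=here();H=knob(.622,112)
print(rel(A,H),rel(H,knob(.622)))
E
```

```text
[-0.36, 0.33, -36.06, 0.037, -0.0403, 0.0084] [0.0, 0.0, 0.0, 0.0, 0.0, 0.068]
```

step_arm(
  rows=[-0.36, 0.33, -36, 0.037, -0.04, 0.008, 0, -0.36, 0.33, -36, 0.037, -0.04, 0.008, 0, -0.36, 0.33, -36, 0.037, -0.04, 0.008, 0, -0.36, 0.33, -36, 0.037, -0.04, 0.008, 0, -0.36, 0.33, -36, 0.037, -0.04, 0.008, 0, -0.36, 0.33, -36, 0.037, -0.04, 0.008, 0, -0.36, 0.33, -36, 0.037, -0.04, 0.008, 0],
)

```text
time_s: 5.1
position: [0.4274, -0.0868, 0.3019]
orientation: [[-0.716, -0.563, 0.414], [-0.611, 0.791, 0.019], [-0.338, -0.239, -0.91]]
contact_force: [-0.8, -0.3, 0.4]
grip_width: 0.481
finger_force: 0.0
```

```bash
python3 - <<'E'
from h import *
im,*_=look("w5");print(rel(here(),knob(.622)))
E
```

```text
red 575 [-40.1 -39.8  28.6] [[-45.1, -50.9, 25.7], [-27.4, -19.8, 46.5]]
fin 152 [-42.3 -46.2  44.9] [[-44.6, -50.9, 38.5], [-38.1, -40.6, 46.8]]
knob 785 [-90.5 -66.8  60.8] [[-97.4, -74.7, 51.0], [-80.6, -56.6, 63.0]]
grasp (array([-91.8, -62.1, 107.3]), array([ -0.3,   0.5, -35.6])) F [-0.5 -0.3  0.7] grip 0.4810739688077419 5.1
[0.42, -0.33, -0.18, -0.002, -0.0022, 0.0635]
```

step_arm(
  rows=[0.42, -0.33, 0, -0.001, -0.003, 0.03, 0, 0.42, -0.33, 0, -0.001, -0.003, 0.05, 0, 0.42, -0.33, 0, -0.001, -0.003, 0.0635, 0, 0.42, -0.33, 0, -0.001, -0.003, 0.0635, -0.2, 0.42, -0.33, 0, -0.001, -0.003, 0.0635, -1, 0.42, -0.33, 0, -0.001, -0.003, 0.0635, -1, 0.42, -0.33, 0, -0.001, -0.003, 0.0635, -1, 0.42, -0.33, 0, -0.001, -0.003, 0.0635, -1],
  force=20,
)

```text
time_s: 5.82
position: [0.4564, -0.0873, 0.248]
orientation: [[-0.712, -0.558, 0.426], [-0.611, 0.792, 0.017], [-0.347, -0.248, -0.905]]
contact_force: [0.0, -0.1, -0.1]
grip_width: 0.244
finger_force: 20.0
```

```bash
python3 - <<'E'
from h import *
s=observe();print(indeck(s),s["grip_width"],s["finger_force"],(np.array(s["contact_force"])@DR).round(1))
A=here(s)
for h in np.linspace(.5,-.62,8):print(np.round(h,2),rel(A,knob(h)))
E
```

```text
(array([-86.1, -64.3,  46.3]), array([  0.1,  -0.2, -35.5])) 0.24388753693677165 20.00016098289052 [-0.  -0.1 -0.1]
0.5 [-0.16, 0.18, 6.89, -0.0007, 0.0147, 0.0023]
0.34 [-0.15, 0.19, 16.06, -0.0041, 0.0316, 0.0022]
0.18 [-0.13, 0.2, 25.22, -0.0102, 0.0478, 0.0022]
0.02 [-0.11, 0.21, 34.39, -0.0188, 0.0628, 0.0022]
-0.14 [-0.1, 0.22, 43.56, -0.0296, 0.0762, 0.0022]
-0.3 [-0.08, 0.23, 52.73, -0.0425, 0.0877, 0.0022]
-0.46 [-0.06, 0.24, 61.89, -0.057, 0.097, 0.0022]
-0.62 [-0.04, 0.25, 71.06, -0.0729, 0.1039, 0.0022]
```

```bash
python3 - <<'E'
from h import *
for k in range(1,9):print(k,rel(knob(0),knob(-.11*k)),rel(knob(0),knob(.11*k))[3:5])
E
```

```text
1 [-0.0, -0.0, 6.3, -0.0007, 0.0119, -0.0] [-0.0007, -0.0119]
2 [-0.0, 0.0, 12.61, -0.0026, 0.0236, 0.0] [-0.0026, -0.0236]
3 [-0.0, -0.0, 18.91, -0.0058, 0.035, -0.0] [-0.0058, -0.035]
4 [-0.0, 0.0, 25.21, -0.0103, 0.046, -0.0] [-0.0103, -0.046]
5 [0.0, 0.0, 31.51, -0.0159, 0.0565, 0.0] [-0.0159, -0.0565]
6 [-0.0, 0.0, 37.82, -0.0227, 0.0662, 0.0] [-0.0227, -0.0662]
7 [-0.0, -0.0, 44.12, -0.0305, 0.0752, -0.0] [-0.0305, -0.0752]
8 [-0.0, 0.0, 50.42, -0.0392, 0.0832, -0.0] [-0.0392, -0.0832]
```

step_arm(
  rows=[0, 0, 6.3, -0.0007, 0.0119, 0.002, -1, 0, 0, 12.6, -0.0026, 0.0236, 0.002, -1, 0, 0, 18.9, -0.0058, 0.035, 0.002, -1, 0, 0, 25.2, -0.0103, 0.046, 0.002, -1, 0, 0, 31.5, -0.0159, 0.0565, 0.002, -1, 0, 0, 37.8, -0.0227, 0.0662, 0.002, -1, 0, 0, 44.1, -0.0305, 0.0752, 0.002, -1, 0, 0, 44.1, -0.0305, 0.0752, 0.002, -1],
)

```text
time_s: 6.48
position: [0.4361, -0.0081, 0.2396]
orientation: [[-0.9, 0.1, 0.424], [0.118, 0.993, 0.017], [-0.419, 0.065, -0.906]]
contact_force: [-18.7, -0.4, 13.3]
grip_width: 0.247
finger_force: 20.0
```

```bash
python3 - <<'E'
from h import *
im,D,W,hsv=look("w6")
A=here();g=indeck()[0];print("h",np.arctan2(-g[1],-g[0]))
for h in(-.3,-.41,-.52,-.6,-.66):print(h,rel(A,knob(h)))
E
```

```text
red 1524 [-114.7    5.6   51.3] [[-119.9, -1.4, 27.2], [-35.8, 37.5, 69.5]]
fin 1126 [-115.2    5.8   57.8] [[-119.9, -1.5, 39.1], [-113.3, 37.8, 69.6]]
knob 2897 [-113.8   17.    61.1] [[-119.8, -1.1, 50.7], [-101.4, 37.1, 69.4]]
grasp (array([-105.6,   15.7,   45.9]), array([ 0. , -0.1,  8.9])) F [-11.3   0.4  20. ] grip 0.2466046958137078 6.4833
h -0.14587581344960338
-0.3 [0.03, 0.11, 8.61, -0.0001, 0.0166, 0.0019]
-0.41 [0.03, 0.11, 14.91, -0.0025, 0.0283, 0.0019]
-0.52 [0.04, 0.1, 21.21, -0.0062, 0.0395, 0.0019]
-0.6 [0.04, 0.1, 25.79, -0.0097, 0.0475, 0.002]
-0.66 [0.05, 0.1, 29.23, -0.0127, 0.0532, 0.002]
```

step_arm(
  rows=[0, 0, 4.5, 0, 0.009, -0.002, -1, 0, 0, 8.6, 0.0003, 0.0166, -0.002, -1, 0, 0, 14.9, -0.002, 0.0283, -0.002, -1, 0, 0, 21.2, -0.0057, 0.0395, -0.002, -1, 0, 0, 25.8, -0.0092, 0.0475, -0.002, -1, 0, 0, 29.2, -0.0122, 0.0532, -0.002, -1, 0, 0, 29.2, -0.0122, 0.0532, -0.002, -1],
)

```text
time_s: 7.12
position: [0.4528, 0.0424, 0.2486]
orientation: [[-0.737, 0.524, 0.427], [0.585, 0.811, 0.015], [-0.338, 0.261, -0.904]]
contact_force: [4.9, -3.5, -1.1]
grip_width: 0.244
finger_force: 20.0
```

```bash
cat >> h.py <<'E'
def st():
    s=observe();g=indeck(s);print("t",s["time_s"],"grasp",g,"h",np.arctan2(-g[0][1],-g[0][0]).round(3),"r",np.hypot(*g[0][:2]).round(1),"F",(np.array(s["contact_force"])@DR).round(1),"grip",s["grip_width"])
E
python3 - <<'E'
from h import *
st();im,d=grab_frame("top");cv2.imwrite("pics/t7.png",cv2.resize(im[110:260,210:350],None,fx=4,fy=4))
E
```

```text
t 7.1167 grasp (array([-84.2,  65.2,  46.2]), array([ 0. , -0.3, 37.9])) h -0.659 r 106.5 F [ 3.8 -3.7 -3. ] grip 0.24378921820677946
```

View pics/t7.png

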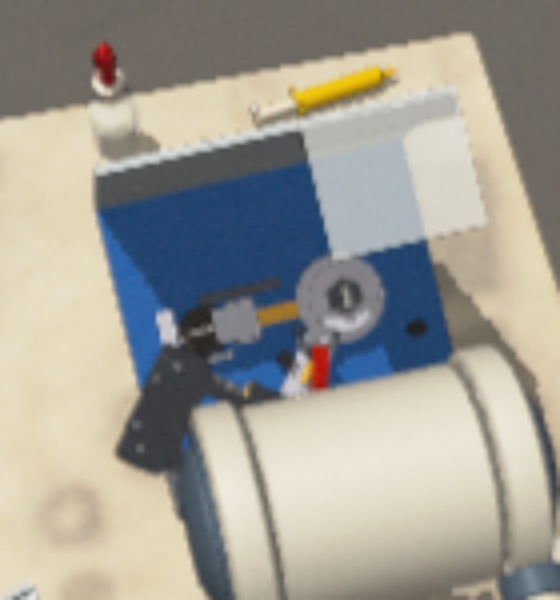

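The handle reached h≈-0.66, with the fin at (318,365), and the jaw hasn't moved. Now the loosening stroke.

step_arm(
  rows=[0, 0, -6.3, -0.0007, -0.0119, 0, -1, 0, 0, -12.6, -0.0026, -0.0236, 0, -1, 0, 0, -18.9, -0.0058, -0.035, 0, -1, 0, 0, -25.2, -0.0103, -0.046, 0, -1, 0, 0, -31.5, -0.0159, -0.0565, 0, -1, 0, 0, -37.8, -0.0227, -0.0662, 0, -1],
)

```text
time_s: 7.67
position: [0.4346, -0.024, 0.2389]
orientation: [[-0.902, -0.047, 0.428], [-0.042, 0.999, 0.021], [-0.429, 0.001, -0.903]]
contact_force: [7.8, 8.7, -3.4]
grip_width: 0.246
finger_force: 20.0
```

```bash
python3 - <<'E'
from h import *
st();A=here()
for h in(.11,.22,.33,.44,.55,.66,.68):print(h,rel(A,knob(h,46,107)))
E
```

```text
t 7.6667 grasp (array([-106.9,    0.4,   46.2]), array([-0.2, -0.4, -0.3])) h -0.004 r 106.9 F [ 6.   8.3 -6.5] grip 0.24583822014963133
0.11 [0.17, 0.4, -6.01, -0.0016, -0.0117, 0.0001]
0.22 [0.15, 0.41, -12.31, -0.0035, -0.0233, 0.0001]
0.33 [0.13, 0.42, -18.61, -0.0066, -0.0346, 0.0001]
0.44 [0.1, 0.43, -24.91, -0.011, -0.0455, 0.0001]
0.55 [0.08, 0.43, -31.22, -0.0165, -0.0559, 0.0001]
0.66 [0.06, 0.44, -37.52, -0.0232, -0.0656, 0.0001]
0.68 [0.05, 0.44, -38.66, -0.0245, -0.0673, 0.0001]
```

step_arm(
  rows=[0, 0, -6.0, -0.0008, -0.0117, 0, -1, 0, 0, -12.3, -0.0027, -0.0235, 0, -1, 0, 0, -18.6, -0.006, -0.0348, 0, -1, 0, 0, -24.9, -0.0104, -0.0458, 0, -1, 0, 0, -31.2, -0.016, -0.0563, 0, -1, 0, 0, -37.5, -0.0228, -0.066, 0, -1, 0, 0, -38.7, -0.024, -0.0676, 0, -1, 0, 0, -38.7, -0.024, -0.0676, 0, -1],
)

```text
time_s: 8.33
position: [0.4595, -0.0911, 0.2492]
orientation: [[-0.68, -0.597, 0.427], [-0.653, 0.757, 0.019], [-0.334, -0.266, -0.904]]
contact_force: [4.2, 4.1, -0.4]
grip_width: 0.246
finger_force: 20.0
```

```bash
cat >> h.py <<'E'
def jaw(n="top"):
    im,d=grab_frame(n);D=(cloud(n,d)-DO)@DR*1000
    # profile of height along deck y near x=0
    m=(abs(D[...,0])<7)&(D[...,1]>40)&(D[...,1]<110)&(d>0)&(D[...,2]<30)
    q=D[m];hsv=cv2.cvtColor(im,cv2.COLOR_BGR2HSV)[m]
    o=np.argsort(q[:,1]);q=q[o];hsv=hsv[o]
    print([(round(float(a[1])),round(float(a[2])),int(b[2])) for a,b in zip(q,hsv)][::3])
E
python3 - <<'E'
from h import *
st();jaw()
E
```

```text
t 8.3333 grasp (array([-82.8, -67.9,  46.1]), array([  0. ,  -0.3, -38.7])) h 0.687 r 107.1 F [ 3.8  4.  -2.2] grip 0.24640772597120933
[(40, 1, 108), (42, 4, 158), (43, 2, 104), (44, 3, 154), (45, 5, 134), (46, 1, 138), (49, 20, 117), (51, 21, 134), (52, 21, 135), (53, 18, 134), (55, 22, 133), (56, 22, 133), (57, 19, 132), (58, 22, 135), (59, 20, 135), (61, 24, 136), (61, 19, 136), (63, 25, 138), (64, 23, 135), (65, 22, 137), (66, 20, 136), (67, 22, 135), (68, 20, 137), (70, 26, 135), (71, 22, 138), (72, 19, 136), (73, 19, 134), (75, 20, 108), (75, 22, 85), (76, 14, 113), (78, 16, 58), (79, 15, 113), (80, 16, 58), (81, 14, 121), (83, 13, 44), (84, 17, 40), (85, 17, 40), (86, 19, 73), (87, 11, 46), (88, 17, 44), (90, 15, 48), (90, 17, 40), (92, 16, 54), (93, 13, 48), (95, 19, 67), (95, 15, 61), (97, 15, 70), (98, 16, 54), (99, 15, 109), (100, 9, 114), (101, 7, 152), (102, 5, 211), (104, 4, 203), (105, 7, 201), (106, 7, 202), (107, 4, 206), (108, 3, 201), (109, 4, 207)]
```

The lip edge moved from about 79 to about 75, so it needs more strokes. Return swing and second stroke:

step_arm(
  rows=[0, 0, 6.3, -0.0007, 0.0119, 0, -1, 0, 0, 12.6, -0.0026, 0.0236, 0, -1, 0, 0, 18.9, -0.0058, 0.035, 0, -1, 0, 0, 25.2, -0.0103, 0.046, 0, -1, 0, 0, 31.5, -0.0159, 0.0565, 0, -1, 0, 0, 37.8, -0.0227, 0.0662, 0, -1],
)

```text
time_s: 8.88
position: [0.4349, -0.0261, 0.239]
orientation: [[-0.902, -0.049, 0.428], [-0.047, 0.999, 0.016], [-0.428, -0.006, -0.904]]
contact_force: [8.2, -2.0, -3.1]
grip_width: 0.246
finger_force: 20.0
```

step_arm(
  rows=[0, 0, 6.3, -0.0007, 0.0119, 0, -1, 0, 0, 12.6, -0.0026, 0.0236, 0, -1, 0, 0, 18.9, -0.0058, 0.035, 0, -1, 0, 0, 25.2, -0.0103, 0.046, 0, -1, 0, 0, 31.5, -0.0159, 0.0565, 0, -1, 0, 0, 37.8, -0.0227, 0.0662, 0, -1, 0, 0, 40.1, -0.0254, 0.0696, 0, -1, 0, 0, 40.1, -0.0254, 0.0696, 0, -1],
)

```text
time_s: 9.55
position: [0.4543, 0.0445, 0.2494]
orientation: [[-0.725, 0.541, 0.427], [0.604, 0.797, 0.016], [-0.332, 0.269, -0.904]]
contact_force: [3.4, -3.7, -0.4]
grip_width: 0.245
finger_force: 20.0
```

```bash
python3 - <<'E'
from h import *
st();jaw()
E
```

```text
t 9.55 grasp (array([-82.5,  67.4,  46.2]), array([-0. , -0.3, 39.2])) h -0.685 r 106.5 F [ 2.8 -3.8 -1.8] grip 0.24471326906887428
[(41, 4, 161), (42, 0, 104), (43, 3, 156), (44, 2, 97), (45, 3, 128), (47, 2, 108), (50, 19, 143), (52, 20, 137), (53, 20, 136), (54, 22, 136), (55, 21, 136), (57, 23, 137), (57, 20, 136), (59, 23, 137), (60, 19, 138), (61, 23, 136), (62, 23, 135), (64, 20, 137), (65, 23, 137), (66, 23, 141), (67, 23, 138), (68, 21, 142), (69, 20, 137), (71, 18, 141), (71, 20, 137), (73, 22, 132), (74, 20, 136), (75, 21, 83), (76, 17, 55), (77, 15, 109), (78, 14, 56), (80, 18, 129), (80, 13, 48), (82, 17, 139), (84, 18, 40), (84, 11, 79), (86, 14, 40), (87, 17, 103), (88, 14, 41), (89, 18, 123), (90, 15, 48), (92, 17, 122), (93, 14, 44), (95, 18, 70), (95, 13, 57), (97, 13, 71), (98, 15, 49), (99, 13, 112), (100, 4, 103), (102, 8, 218), (104, 5, 206), (106, 5, 208), (109, 7, 202)]
```

step_arm(
  rows=[0, 0, -6.3, -0.0007, -0.0119, 0, -1, 0, 0, -12.6, -0.0026, -0.0236, 0, -1, 0, 0, -18.9, -0.0058, -0.035, 0, -1, 0, 0, -25.2, -0.0103, -0.046, 0, -1, 0, 0, -31.5, -0.0159, -0.0565, 0, -1, 0, 0, -37.8, -0.0227, -0.0662, 0, -1],
)

```text
time_s: 10.1
position: [0.4347, -0.0215, 0.2389]
orientation: [[-0.903, -0.026, 0.428], [-0.018, 1.0, 0.021], [-0.428, 0.011, -0.904]]
contact_force: [6.1, 7.9, -1.7]
grip_width: 0.245
finger_force: 20.0
```

```bash
python3 - <<'E'
from h import *
st();jaw()
E
```

```text
t 10.1 grasp (array([-106.9,    3.1,   46.1]), array([-0.2, -0.4,  1. ])) h -0.029 r 106.9 F [ 5.1  7.7 -4.3] grip 0.24456468368103118
[(40, 1, 110), (42, 3, 161), (42, 0, 107), (44, 5, 160), (45, 3, 142), (48, 20, 140), (49, 21, 140), (51, 21, 139), (52, 20, 137), (54, 22, 137), (54, 19, 138), (56, 21, 136), (57, 22, 137), (59, 21, 141), (59, 21, 137), (61, 21, 140), (62, 23, 139), (63, 20, 138), (64, 20, 141), (66, 21, 141), (67, 20, 141), (68, 24, 140), (69, 19, 140), (70, 19, 139), (71, 21, 133), (72, 20, 135), (74, 22, 110), (74, 24, 68), (76, 18, 48), (77, 18, 116), (78, 17, 50), (79, 18, 116), (80, 17, 48), (81, 16, 122), (83, 15, 41), (84, 17, 97), (85, 18, 45), (86, 14, 111), (88, 17, 46), (89, 16, 110), (90, 15, 44), (91, 16, 106), (93, 15, 47), (94, 19, 94), (95, 18, 49), (96, 15, 62), (97, 16, 79), (99, 17, 57), (100, 5, 110), (101, 4, 115), (102, 11, 218), (103, 7, 205), (104, 6, 207), (105, 7, 210), (107, 7, 208), (108, 4, 209), (109, 6, 201)]
```

step_arm(
  rows=[0, 0, -6.0, -0.0008, -0.0117, 0, -1, 0, 0, -12.3, -0.0027, -0.0235, 0, -1, 0, 0, -18.6, -0.006, -0.0348, 0, -1, 0, 0, -24.9, -0.0104, -0.0458, 0, -1, 0, 0, -31.2, -0.016, -0.0563, 0, -1, 0, 0, -37.5, -0.0228, -0.066, 0, -1, 0, 0, -40, -0.0254, -0.0694, 0, -1, 0, 0, -40, -0.0254, -0.0694, 0, -1],
)

```text
time_s: 10.82
position: [0.4593, -0.0909, 0.2491]
orientation: [[-0.681, -0.596, 0.426], [-0.652, 0.758, 0.02], [-0.335, -0.264, -0.904]]
contact_force: [1.0, 3.8, 1.5]
grip_width: 0.246
finger_force: 20.0
```

```bash
python3 - <<'E'
from h import *
st();jaw()
E
```

```text
t 10.8167 grasp (array([-83.1, -67.5,  46.1]), array([ -0. ,  -0.3, -38.6])) h 0.682 r 107.1 F [1.7 3.8 0.9] grip 0.24613061488913754
[(40, 2, 152), (42, 0, 100), (43, 2, 123), (46, 20, 144), (47, 23, 134), (49, 24, 137), (50, 22, 134), (51, 18, 134), (53, 22, 133), (54, 21, 133), (55, 23, 135), (56, 20, 135), (58, 23, 136), (59, 24, 135), (60, 18, 134), (61, 22, 136), (62, 20, 133), (64, 26, 136), (64, 20, 138), (66, 19, 137), (67, 23, 137), (68, 19, 135), (69, 22, 129), (71, 19, 118), (72, 24, 80), (73, 16, 48), (74, 14, 54), (75, 20, 69), (76, 17, 55), (77, 17, 107), (78, 17, 58), (79, 16, 127), (80, 14, 43), (82, 18, 138), (83, 18, 42), (85, 15, 78), (86, 15, 72), (87, 17, 104), (88, 15, 42), (89, 16, 124), (90, 16, 41), (92, 20, 119), (93, 17, 37), (95, 18, 69), (95, 13, 58), (97, 16, 65), (98, 14, 51), (99, 16, 111), (100, 10, 110), (101, 7, 151), (102, 5, 210), (104, 8, 204), (105, 5, 204), (106, 6, 203), (107, 5, 205), (108, 3, 199), (109, 3, 204)]
```

The lip is now at about 71.5, roughly 4 mm per stroke. Third cycle:

step_arm(
  rows=[0, 0, 6.3, -0.0007, 0.0119, 0, -1, 0, 0, 12.6, -0.0026, 0.0236, 0, -1, 0, 0, 18.9, -0.0058, 0.035, 0, -1, 0, 0, 25.2, -0.0103, 0.046, 0, -1, 0, 0, 31.5, -0.0159, 0.0565, 0, -1, 0, 0, 37.8, -0.0227, 0.0662, 0, -1],
)

```text
time_s: 11.37
position: [0.4349, -0.026, 0.239]
orientation: [[-0.903, -0.049, 0.428], [-0.047, 0.999, 0.016], [-0.428, -0.006, -0.904]]
contact_force: [6.8, -0.4, 0.2]
grip_width: 0.244
finger_force: 20.0
```

step_arm(
  rows=[0, 0, 6.3, -0.0007, 0.0119, 0, -1, 0, 0, 12.6, -0.0026, 0.0236, 0, -1, 0, 0, 18.9, -0.0058, 0.035, 0, -1, 0, 0, 25.2, -0.0103, 0.046, 0, -1, 0, 0, 31.5, -0.0159, 0.0565, 0, -1, 0, 0, 37.8, -0.0227, 0.0662, 0, -1, 0, 0, 40.1, -0.0254, 0.0696, 0, -1, 0, 0, 40.1, -0.0254, 0.0696, 0, -1],
)

```text
time_s: 12.03
position: [0.4544, 0.0447, 0.2494]
orientation: [[-0.725, 0.541, 0.427], [0.604, 0.797, 0.015], [-0.332, 0.269, -0.904]]
contact_force: [1.3, -5.4, 3.6]
grip_width: 0.247
finger_force: 20.0
```

step_arm(
  rows=[0, 0, -6.3, -0.0007, -0.0119, 0, -1, 0, 0, -12.6, -0.0026, -0.0236, 0, -1, 0, 0, -18.9, -0.0058, -0.035, 0, -1, 0, 0, -25.2, -0.0103, -0.046, 0, -1, 0, 0, -31.5, -0.0159, -0.0565, 0, -1, 0, 0, -37.8, -0.0227, -0.0662, 0, -1],
)

```text
time_s: 12.53
position: [0.4347, -0.0211, 0.2389]
orientation: [[-0.904, -0.026, 0.428], [-0.018, 1.0, 0.021], [-0.428, 0.012, -0.904]]
contact_force: [5.2, 8.4, 1.1]
grip_width: 0.248
finger_force: 20.0
```

```bash
python3 - <<'E'
from h import *
st();jaw()
E
```

```text
t 12.5333 grasp (array([-106.9,    3.5,   46.1]), array([-0.2, -0.3,  1.1])) h -0.033 r 107.0 F [ 5.5  8.2 -1.3] grip 0.24773974775125948
[(40, 1, 160), (41, 3, 123), (45, 21, 140), (46, 23, 136), (47, 19, 137), (49, 26, 136), (49, 22, 133), (50, 20, 138), (52, 22, 137), (53, 22, 139), (54, 20, 137), (55, 19, 137), (57, 24, 140), (58, 22, 137), (59, 22, 137), (60, 19, 137), (61, 23, 140), (62, 19, 139), (64, 22, 137), (65, 25, 143), (66, 23, 141), (67, 21, 140), (68, 20, 135), (69, 21, 131), (69, 0, 84), (71, 15, 62), (73, 14, 45), (74, 17, 54), (75, 13, 52), (76, 20, 78), (78, 15, 59), (78, 18, 55), (80, 16, 56), (81, 17, 50), (83, 19, 57), (83, 13, 42), (85, 15, 83), (86, 12, 41), (87, 15, 104), (88, 12, 43), (89, 12, 125), (90, 15, 42), (91, 15, 122), (93, 18, 45), (94, 14, 70), (95, 13, 53), (97, 12, 78), (98, 19, 48), (99, 4, 112), (100, 2, 107), (102, 4, 198), (103, 3, 204), (104, 7, 206), (105, 8, 208), (107, 8, 210), (108, 5, 206), (109, 4, 203)]
```

step_arm(
  rows=[0, 0, -6.0, -0.0008, -0.0117, 0, -1, 0, 0, -12.3, -0.0027, -0.0235, 0, -1, 0, 0, -18.6, -0.006, -0.0348, 0, -1, 0, 0, -24.9, -0.0104, -0.0458, 0, -1],
)

```text
time_s: 12.92
position: [0.4449, -0.0671, 0.2427]
orientation: [[-0.81, -0.402, 0.426], [-0.436, 0.9, 0.019], [-0.391, -0.17, -0.905]]
contact_force: [3.2, 4.2, 2.2]
grip_width: 0.244
finger_force: 20.0
```

step_arm(
  rows=[0, 0, -6.3, -0.0007, -0.0119, 0, -1, 0, 0, -12.6, -0.0026, -0.0236, 0, -1, 0, 0, -14, -0.003, -0.026, 0, -1],
)

```text
time_s: 13.17
position: [0.458, -0.0893, 0.2484]
orientation: [[-0.689, -0.586, 0.425], [-0.64, 0.768, 0.021], [-0.338, -0.258, -0.905]]
contact_force: [-3.8, 8.2, 7.3]
grip_width: 0.245
finger_force: 20.0
```

```bash
python3 - <<'E'
from h import *
st();jaw()
E
```

```text
t 13.1667 grasp (array([-84.7, -65.7,  46. ]), array([ -0.1,  -0.2, -37.7])) h 0.66 r 107.2 F [-0.   8.3  8. ] grip 0.24460080026082176
[(42, 23, 124), (43, 21, 136), (44, 22, 132), (46, 23, 134), (47, 22, 133), (48, 21, 133), (49, 21, 135), (50, 22, 133), (51, 23, 133), (52, 20, 134), (54, 20, 136), (54, 20, 136), (56, 18, 135), (57, 24, 137), (59, 21, 136), (59, 22, 135), (61, 21, 135), (62, 23, 135), (63, 23, 136), (64, 19, 140), (66, 24, 134), (66, 24, 137), (67, -4, 108), (67, 22, 116), (68, 1, 97), (69, -1, 75), (73, 18, 48), (74, 13, 53), (75, 17, 68), (76, 16, 47), (77, 15, 108), (78, 12, 46), (79, 15, 130), (80, 12, 43), (82, 18, 139), (83, 16, 45), (84, 17, 96), (85, 18, 43), (87, 18, 108), (88, 15, 42), (89, 17, 110), (90, 17, 45), (91, 14, 102), (93, 17, 47), (94, 16, 90), (95, 15, 42), (96, 16, 64), (97, 16, 78), (98, 15, 57), (100, 6, 107), (100, 0, 110), (102, 8, 214), (103, 5, 201), (104, 6, 202), (105, 7, 203), (107, 7, 203), (108, 6, 203), (109, 5, 200)]
```

Lip is at about 67.5, nearly at the stop. Fourth cycle, with a gentle drive.

step_arm(
  rows=[0, 0, 6.3, -0.0007, 0.0119, 0, -1, 0, 0, 12.6, -0.0026, 0.0236, 0, -1, 0, 0, 18.9, -0.0058, 0.035, 0, -1, 0, 0, 25.2, -0.0103, 0.046, 0, -1, 0, 0, 31.5, -0.0159, 0.0565, 0, -1, 0, 0, 37.8, -0.0227, 0.0662, 0, -1],
)

```text
time_s: 13.72
position: [0.4348, -0.0238, 0.2389]
orientation: [[-0.904, -0.03, 0.427], [-0.025, 1.0, 0.016], [-0.427, 0.004, -0.904]]
contact_force: [4.9, -1.1, 2.0]
grip_width: 0.243
finger_force: 20.0
```

step_arm(
  rows=[0, 0, 6.3, -0.0007, 0.0119, 0, -1, 0, 0, 12.6, -0.0026, 0.0236, 0, -1, 0, 0, 18.9, -0.0058, 0.035, 0, -1, 0, 0, 25.2, -0.0103, 0.046, 0, -1, 0, 0, 31.5, -0.0159, 0.0565, 0, -1, 0, 0, 37.8, -0.0227, 0.0662, 0, -1, 0, 0, 38.8, -0.024, 0.068, 0, -1, 0, 0, 38.8, -0.024, 0.068, 0, -1],
)

```text
time_s: 14.38
position: [0.4545, 0.0446, 0.2494]
orientation: [[-0.727, 0.538, 0.426], [0.601, 0.799, 0.016], [-0.332, 0.268, -0.904]]
contact_force: [0.3, -3.6, 5.5]
grip_width: 0.243
finger_force: 20.0
```

step_arm(
  rows=[0, 0, -6.3, -0.0007, -0.0119, 0, -1, 0, 0, -12.6, -0.0026, -0.0236, 0, -1, 0, 0, -18.9, -0.0058, -0.035, 0, -1, 0, 0, -18.9, -0.0058, -0.035, 0, -1],
)

```text
time_s: 14.72
position: [0.4393, 0.0123, 0.2417]
orientation: [[-0.864, 0.269, 0.427], [0.305, 0.952, 0.018], [-0.402, 0.146, -0.904]]
contact_force: [1.5, 1.0, 4.1]
grip_width: 0.242
finger_force: 20.0
```

```bash
python3 - <<'E'
from h import *
st()
A=knob(0)
for k in range(1,9):print(k,rel(A,knob(.05*k)))
E
```

```text
t 14.7167 grasp (array([-100.5,   36.1,   46.1]), array([-0.1, -0.3, 19.9])) h -0.345 r 106.8 F [3.1 0.9 3.1] grip 0.2423924754250178
1 [0.0, 0.0, -2.86, -0.0001, -0.0054, 0.0]
2 [-0.0, 0.0, -5.73, -0.0005, -0.0108, -0.0]
3 [-0.0, -0.0, -8.59, -0.0012, -0.0161, -0.0]
4 [-0.0, 0.0, -11.46, -0.0022, -0.0215, -0.0]
5 [0.0, -0.0, -14.32, -0.0034, -0.0267, -0.0]
6 [0.0, 0.0, -17.19, -0.0048, -0.0319, -0.0]
7 [0.0, 0.0, -20.05, -0.0065, -0.037, 0.0]
8 [0.0, 0.0, -22.92, -0.0085, -0.0421, 0.0]
```

step_arm(
  rows=[0, 0, -2.9, -0.0001, -0.0054, 0, -1, 0, 0, -5.7, -0.0005, -0.0108, 0, -1, 0, 0, -8.6, -0.0012, -0.0161, 0, -1, 0, 0, -11.5, -0.0022, -0.0215, 0, -1],
)

```text
time_s: 15.05
position: [0.4356, -0.0071, 0.2395]
orientation: [[-0.9, 0.093, 0.427], [0.113, 0.993, 0.021], [-0.422, 0.067, -0.904]]
contact_force: [1.2, 6.3, 5.9]
grip_width: 0.242
finger_force: 20.0
```

step_arm(
  rows=[0, 0, -2.9, -0.0001, -0.0054, 0, -1, 0, 0, -5.7, -0.0005, -0.0108, 0, -1],
)

```text
time_s: 15.22
position: [0.4349, -0.0179, 0.239]
orientation: [[-0.905, 0.003, 0.426], [0.013, 1.0, 0.021], [-0.426, 0.025, -0.904]]
contact_force: [-0.7, -0.2, 5.8]
grip_width: 0.244
finger_force: 20.0
```

```bash
python3 - <<'E'
from h import *
st();jaw()
E
```

```text
t 15.2167 grasp (array([-106.7,    6.6,   46. ]), array([-0.2, -0.3,  2.9])) h -0.062 r 106.9 F [ 1.9 -0.1  5.6] grip 0.24385680829094528
[(41, 19, 139), (43, 23, 139), (44, 18, 139), (45, 21, 137), (47, 20, 136), (47, 23, 137), (49, 26, 136), (49, 20, 136), (51, 21, 140), (52, 22, 136), (53, 19, 140), (54, 19, 138), (56, 22, 140), (57, 19, 138), (58, 23, 142), (59, 22, 137), (61, 24, 139), (61, 20, 137), (63, 21, 141), (64, 20, 139), (65, -3, 100), (66, 20, 123), (66, -1, 110), (67, 0, 111), (68, -1, 96), (69, -1, 85), (73, 19, 50), (74, 14, 53), (75, 18, 71), (76, 17, 53), (77, 17, 109), (78, 20, 50), (80, 16, 132), (81, 17, 54), (82, 16, 143), (83, 16, 44), (85, 17, 79), (86, 14, 46), (87, 17, 105), (88, 16, 44), (89, 16, 131), (90, 15, 44), (91, 15, 123), (93, 17, 43), (94, 15, 73), (96, 16, 61), (97, 16, 69), (98, 17, 54), (99, 14, 110), (100, 11, 115), (101, 4, 154), (102, 4, 214), (104, 8, 207), (105, 4, 206), (106, 4, 207), (107, 6, 209), (108, 8, 209), (109, 7, 209)]
```

step_arm(
  rows=[0, 0, -2.9, -0.0001, -0.0054, 0, -1, 0, 0, -5.7, -0.0005, -0.0108, 0, -1, 0, 0, -8.6, -0.0012, -0.0161, 0, -1],
)

```text
time_s: 15.52
position: [0.4359, -0.0347, 0.2392]
orientation: [[-0.895, -0.132, 0.426], [-0.137, 0.99, 0.019], [-0.425, -0.042, -0.904]]
contact_force: [-0.3, 1.9, 5.4]
grip_width: 0.243
finger_force: 20.0
```

```bash
python3 - <<'E'
from h import *
st();jaw()
E
```

```text
t 15.5167 grasp (array([-106.5,  -10.6,   46. ]), array([-0.1, -0.3, -5.8])) h 0.099 r 107.0 F [2.1 1.9 5. ] grip 0.24291507399569118
[(42, 23, 142), (43, 23, 138), (44, 20, 137), (45, 24, 139), (46, 20, 135), (47, 23, 138), (49, 21, 136), (50, 22, 138), (51, 20, 139), (52, 21, 138), (54, 19, 138), (55, 21, 134), (56, 20, 137), (57, 23, 137), (59, 20, 137), (59, 22, 137), (61, 22, 137), (62, 23, 138), (63, 21, 140), (64, 19, 135), (65, 1, 101), (66, 22, 125), (66, -1, 107), (67, 0, 109), (69, 0, 86), (72, 19, 64), (73, 15, 43), (74, 15, 57), (75, 14, 46), (76, 19, 56), (78, 13, 56), (78, 17, 51), (80, 14, 53), (81, 17, 51), (82, 16, 60), (83, 15, 46), (85, 17, 77), (86, 15, 72), (87, 18, 104), (88, 15, 42), (89, 17, 128), (90, 15, 43), (92, 17, 122), (93, 13, 48), (94, 17, 71), (96, 15, 56), (97, 17, 68), (98, 15, 54), (99, 14, 114), (100, 8, 114), (101, 6, 155), (102, 6, 214), (104, 9, 205), (105, 10, 208), (107, 6, 205), (107, 9, 209), (109, 6, 203), (109, 7, 208)]
```

step_arm(
  rows=[0, 0, -2.9, -0.0001, -0.0054, 0, -1, 0, 0, -5.7, -0.0005, -0.0108, 0, -1, 0, 0, -8.6, -0.0012, -0.0161, 0, -1],
)

```text
time_s: 15.82
position: [0.4389, -0.0502, 0.2402]
orientation: [[-0.865, -0.264, 0.426], [-0.283, 0.959, 0.02], [-0.413, -0.103, -0.905]]
contact_force: [-1.6, 4.2, 6.5]
grip_width: 0.239
finger_force: 20.0
```

step_arm(
  rows=[0, 0, -2.9, -0.0001, -0.0054, 0, -1, 0, 0, -5.7, -0.0005, -0.0108, 0, -1, 0, 0, -8.6, -0.0012, -0.0161, 0, -1],
)

```text
time_s: 16.07
position: [0.4439, -0.0646, 0.2422]
orientation: [[-0.816, -0.392, 0.424], [-0.423, 0.906, 0.022], [-0.393, -0.161, -0.905]]
contact_force: [-6.7, 9.9, 8.6]
grip_width: 0.247
finger_force: 20.0
```

```bash
python3 - <<'E'
from h import *
st();jaw()
E
```

```text
t 16.0667 grasp (array([-99.3, -40.2,  45.9]), array([ -0.3,  -0.2, -22.9])) h 0.385 r 107.1 F [-2.1 10.1 10.5] grip 0.2474458462315049
[(42, 20, 141), (43, 22, 137), (44, 21, 138), (45, 23, 136), (46, 18, 136), (47, 22, 135), (49, 23, 138), (50, 23, 136), (51, 21, 139), (52, 24, 136), (54, 23, 138), (54, 19, 139), (56, 21, 134), (57, 23, 137), (58, 27, 138), (59, 22, 136), (60, 22, 138), (61, 22, 141), (63, 22, 140), (64, 23, 135), (65, 25, 135), (66, 19, 122), (66, -1, 113), (67, 22, 103), (67, -2, 104), (69, 0, 81), (72, 16, 49), (73, 17, 41), (74, 15, 72), (75, 16, 52), (77, 17, 117), (78, 15, 47), (79, 16, 115), (80, 14, 44), (81, 16, 123), (83, 16, 47), (83, 13, 74), (85, 15, 43), (86, 17, 39), (88, 16, 46), (88, 16, 43), (90, 16, 50), (91, 18, 46), (92, 14, 55), (93, 13, 46), (95, 20, 69), (95, 15, 63), (97, 16, 65), (98, 14, 51), (99, 16, 114), (100, 13, 118), (101, 5, 151), (102, 4, 213), (103, 3, 206), (105, 5, 204), (106, 3, 206), (107, 6, 207), (108, 6, 201), (109, 5, 205)]
```

step_arm(
  rows=[0, 0, -2.9, -0.0001, -0.0054, 0, -1, 0, 0, -5.7, -0.0005, -0.0108, 0, -1],
)

```text
time_s: 16.28
position: [0.4485, -0.0743, 0.2442]
orientation: [[-0.773, -0.471, 0.424], [-0.511, 0.859, 0.021], [-0.375, -0.201, -0.905]]
contact_force: [-1.5, 2.7, 5.2]
grip_width: 0.247
finger_force: 20.0
```

```bash
python3 - <<'E'
from h import *
st();jaw()
E
```

```text
t 16.2833 grasp (array([-94.7, -50.2,  46. ]), array([ -0.2,  -0.2, -28.7])) h 0.487 r 107.2 F [0.9 2.8 5.3] grip 0.2472388255471651
[(42, 23, 138), (43, 23, 133), (44, 18, 135), (45, 22, 136), (47, 22, 134), (47, 24, 137), (48, 17, 138), (50, 24, 132), (51, 21, 135), (52, 21, 133), (53, 21, 137), (55, 22, 138), (56, 20, 133), (57, 21, 135), (58, 21, 137), (59, 22, 136), (61, 23, 139), (61, 19, 137), (63, 22, 137), (64, 22, 138), (65, 22, 133), (66, -1, 109), (66, -1, 110), (67, 22, 102), (68, 0, 107), (69, -1, 77), (71, 15, 53), (73, 15, 50), (74, 15, 54), (75, 15, 50), (76, 17, 52), (78, 14, 45), (78, 17, 52), (80, 16, 56), (81, 18, 39), (82, 15, 56), (84, 17, 47), (85, 16, 78), (86, 14, 39), (87, 17, 104), (88, 17, 39), (89, 14, 125), (90, 17, 44), (91, 14, 122), (93, 16, 47), (94, 14, 69), (95, 13, 52), (97, 16, 68), (98, 14, 55), (99, 16, 112), (100, 9, 110), (101, 8, 152), (102, 4, 213), (104, 6, 206), (105, 3, 206), (106, 7, 206), (107, 6, 207), (108, 6, 203), (109, 7, 207)]
```

```bash
cat >> h.py <<'E'
def lip(im,n):
    ys=np.arange(30,100,.25);g=0
    im=cv2.cvtColor(im,cv2.COLOR_BGR2GRAY).astype(np.float32);out=[]
    for x in np.arange(-7,7.1,2):
        X=np.stack([0*ys+x,ys,0*ys+22],1)/1000@DR.T+DO;uv=proj(n,X).astype(np.float32)
        out.append(cv2.remap(im,uv[:,0][None],uv[:,1][None],1)[0])
    g=np.median(out,0);dg=np.convolve(np.gradient(g),np.ones(5)/5,"same")
    return g,dg,ys
E
python3 - <<'E'
from h import *
for n in("top","scene"):
    now,_=grab_frame(n);cv2.imwrite(f"pics/{n}_now.png",now)
    G=[]
    for im in(cv2.imread(f"pics/{n}0.png"),now):
        g,dg,ys=lip(im,n);G.append(g)
        print(n,g[::8].round().astype(int).tolist())
        print("steps",[(ys[i],round(float(dg[i]),1)) for i in range(2,len(ys)-2) if abs(dg[i])>4 and abs(dg[i])==abs(dg[i-2:i+3]).max()])
E
```

```text
top [104, 111, 107, 105, 103, 106, 113, 108, 106, 105, 107, 113, 124, 132, 132, 132, 132, 133, 133, 132, 132, 133, 134, 133, 123, 75, 50, 51, 53, 51, 46, 45, 51, 57, 55]
steps [(np.float64(79.5), -7.2), (np.float64(99.25), 4.5)]
top [106, 110, 107, 104, 103, 105, 128, 131, 131, 131, 132, 132, 132, 132, 133, 133, 133, 131, 104, 67, 58, 48, 46, 55, 59, 54, 48, 50, 55, 51, 47, 46, 51, 56, 56]
steps [(np.float64(67.0), -5.0), (np.float64(99.25), 4.5)]
scene [107, 107, 107, 99, 66, 47, 48, 50, 49, 47, 45, 64, 104, 110, 107, 105, 107, 106, 106, 107, 106, 106, 107, 109, 112, 80, 35, 28, 29, 27, 29, 27, 27, 29, 26]
steps [(np.float64(37.25), -4.4), (np.float64(53.0), 5.5), (np.float64(80.25), -6.5)]
scene [114, 114, 113, 108, 76, 90, 115, 112, 111, 112, 111, 112, 111, 110, 111, 111, 113, 118, 118, 93, 64, 45, 39, 35, 37, 38, 38, 31, 32, 30, 30, 29, 29, 29, 29]
steps [(np.float64(37.25), -4.5), (np.float64(40.0), 5.3), (np.float64(69.0), -4.2)]
```

Lip displacement is 12.5–13.0 mm against 12.8 expected, and the pawl slips over the pins at more than 10 N while the jaw stays put. So the jaw is at its stop. Before releasing the knob, I'll check clearance around the puck: back plate, the dark bar and the puck's pose.

```bash
python3 - <<'E'
from h import *
for n in("top","scene"):
    im,d=grab_frame(n);D=(cloud(n,d)-DO)@DR*1000
    m=(D[...,0]>70)&(D[...,0]<100)&(D[...,2]>15)&(D[...,2]<170)&(D[...,1]>-80)&(D[...,1]<150)&(d>0);q=D[m]
    print(n,"plate")
    for y in range(-60,140,20):
        s=q[abs(q[:,1]-y)<10]
        if len(s)>5:print(y,len(s),np.percentile(s[:,0],[5,50,95]).round(1),np.percentile(s[:,2],[2,98]).round(1))
    H=np.full((14,14),-99.)
    for i,x in enumerate(range(-26,44,5)):
        for j,y in enumerate(range(45,115,5)):
            k=(abs(D[...,0]-x)<2.5)&(abs(D[...,1]-y)<2.5)&(d>0)&(D[...,2]<60)
            if k.any():H[i,j]=np.median(D[...,2][k])
    print("rows x -26..39, cols y 45..110");print(H.round().astype(int))
    m=(D[...,2]>12)&(abs(D[...,0])<25)&(D[...,1]>69)&(D[...,1]<101);print("puck",np.percentile(D[m],[3,97],axis=0).round(1).tolist())
A=here();print(rel(A,deckpose(*[-94.7,-50.2,120],.487)))
E
```

```text
top plate
-60 49 [71.  79.7 88.4] [148.5 154.2]
-40 93 [70.9 79.5 88.7] [148.3 154.7]
-20 92 [71.2 80.  88.6] [148.6 154. ]
0 94 [71.2 80.1 88.7] [ 28.5 154.5]
20 124 [72.3 84.6 88.1] [ 20.6 154.1]
40 92 [84.3 84.7 88.4] [ 21.1 151.1]
60 91 [84.4 84.7 88.8] [ 23.5 150.6]
80 93 [84.3 84.7 88.2] [ 22.  150.7]
100 93 [84.2 84.7 88.5] [ 21.7 151.2]
120 93 [84.2 84.7 88.1] [ 22.4 151.6]
rows x -26..39, cols y 45..110
[[ 6  0 -1 -1 -1 -2  0 -1 -3  2  0 -1 -3  1]
 [-2 -1 -2  1 -1 -1  0  1  0  3 -1 -1  0  0]
 [ 0 -2  1  1 -1  1  2  3  5  2  2  5  5  4]
 [16 15 16 12 -1  0 15 16 17 16 15  1  6  5]
 [22 21 21 21 18  2 16 16 15 15 17  9  7  8]
 [22 22 21 22 19  1 16 17 15 16 15 17  6  5]
 [22 20 22 21 21  9 15 14 17 16 16  5  6  5]
 [18 20 18 22  3  0 14 16 15 15 17 -1  8  8]
 [ 1  5 -2  3  1  1  3  7 15 -1 -1  0  6  2]
 [ 1  3  7  5  4  5  4  5 -1  1 -1 -1  1 -1]
 [ 0 -1  1 -2 -2 -1  0 -1 -1 -1  0 -1  0 -1]
 [-1 -1 -2 -2 -1 -1 -1 -2 -1 -1 -1 -2 -1 -1]
 [-1  0 -1 -2  0 -1 -2 -3  0 -2 -1 -1 -2 -1]
 [ 0  1 -1  1  0  1 -1 -1 -1 -1  0 -1 -2  0]]
puck [[-12.9, 73.3, 13.1], [11.9, 98.1, 18.9]]
scene 
[... 833 characters left out ...]
 16   17    8  -47    0]
 [  23   21    3   22   20   15   14   15   16   16   16    9    7    0]
 [  21   22    3   22   20   13   14   16   16   16   12    6    8    3]
 [ -99    2   -1    3    5 -100   14   16   15    0   -1    7    6    1]
 [   5    5    4    4    5    6    5    4    0    1    0    1    0    0]
 [  -1    1    0    0    0   -1    0   -2   -1    0   -1   -1    0    1]
 [   0    0    1    0    0    0    0    0    0    1    0    0    0   -1]
 [   0   -1   -1    0    0    0    0    0   -1    0   -2    0    0    0]
 [  -1   -1   -2   -1    0   -1    1    0    0   -1    0    0   -1   -1]]
puck [[-14.0, 70.5, 12.7], [12.4, 98.1, 18.0]]
[-0.06, 0.24, 0.61, -0.001, 0.0012, -0.074]
```

The back plate stands at x≈84.8 along the full width, and there's a second 5 mm rail on the puck's upper side. With the tool strictly normal, the 178 mm body would graze the plate. I'll lean it 6° further back and keep the tips at z≈8. Releasing the knob and lifting now.

step_arm(
  rows=[0, 0, 0, 0, 0, 0, 0, 0, 0, 0, 0, 0, 0, 0, 0, 0, 0, 0, 0, 0, 0, 0, 0, 0, 0, 0, 0, 0, 0, 0, 0, 0, 0, -0.03, 0, 0, 0, 0, 0, 0, -0.07, 0, 0, 0, 0, 0, 0, -0.075, 0, 0, 0, 0, 0, 0, -0.075, 0],
)

```text
time_s: 17.2
position: [0.4169, -0.0768, 0.3146]
orientation: [[-0.774, -0.465, 0.429], [-0.509, 0.861, 0.015], [-0.377, -0.206, -0.903]]
contact_force: [-0.0, -0.4, -0.6]
grip_width: 0.503
finger_force: 0.0
```

```bash
cat >> h.py <<'E'
def puckpose(tz,th=6,x=-1,y=85,up=0):
    R=DR@Ro.from_euler("y",-th,degrees=True).as_matrix()@np.array([[0,1,0],[1,0,0],[0,0,-1.]])
    return R,DO+DR@(np.array([x,y,tz])/1000)-R@[0,0,.182+up]
E
python3 - <<'E'
from h import *
st();A=here();print("F handle after");B=puckpose(8,up=.09)
print(np.linalg.det(B[0]),B[1],Ro.from_matrix(A[0].T@B[0]).magnitude()*57.3)
from scipy.spatial.transform import Slerp
S=Slerp([0,1],Ro.from_matrix([A[0],B[0]]))
prev=A
for f in(.42,.84,1):
    T=(S(f).as_matrix(),A[1]+f*(B[1]-A[1]));print(rel(prev,T),"z",T[0][:,2].round(2));prev=T
print(rel(B,puckpose(8)))
E
```

```text
t 17.2 grasp (array([-92.8, -52.4, 123.2]), array([  0.2,  -0.4, -28.5])) h 0.514 r 106.6 F [-0.3 -0.4 -0.5] grip 0.5030741511863618
F handle after
0.9999999999999999 [0.47309988 0.06268584 0.33497735] 118.57050770790458
[-1.49, -2.39, 49.72, -0.0513, 0.0377, 0.0033] z [ 0.46  0.04 -0.89]
[-1.49, -2.39, 49.72, -0.0043, 0.0633, 0.0059] z [ 0.5   0.03 -0.86]
[-0.57, -0.91, 18.94, 0.0174, 0.0167, 0.0025] z [ 0.51  0.02 -0.86]
[0.0, 0.0, 0.0, 0.0, -0.0, 0.09]
```

step_arm(
  rows=[-1.49, -2.39, 49.7, -0.051, 0.038, 0.003, 0, -1.49, -2.39, 49.7, -0.051, 0.038, 0.003, 0, -1.49, -2.39, 49.7, -0.051, 0.038, 0.003, 0, -1.49, -2.39, 49.7, -0.051, 0.038, 0.003, 0, -1.49, -2.39, 49.7, -0.051, 0.038, 0.003, 0, -1.49, -2.39, 49.7, -0.051, 0.038, 0.003, 0, -1.49, -2.39, 49.7, -0.051, 0.038, 0.003, 0, -1.49, -2.39, 49.7, -0.051, 0.038, 0.003, 0],
)

```text
time_s: 17.87
position: [0.4403, -0.0177, 0.3176]
orientation: [[-0.846, 0.279, 0.455], [0.335, 0.941, 0.047], [-0.415, 0.192, -0.889]]
contact_force: [-0.2, 0.3, 0.4]
grip_width: 0.501
finger_force: 0.0
```

step_arm(
  rows=[-1.49, -2.39, 49.7, -0.004, 0.063, 0.006, 0, -1.49, -2.39, 49.7, -0.004, 0.063, 0.006, 0, -1.49, -2.39, 49.7, -0.004, 0.063, 0.006, 0, -1.49, -2.39, 49.7, -0.004, 0.063, 0.006, 0, -1.49, -2.39, 49.7, -0.004, 0.063, 0.006, 0, -1.49, -2.39, 49.7, -0.004, 0.063, 0.006, 0, -1.49, -2.39, 49.7, -0.004, 0.063, 0.006, 0, -1.49, -2.39, 49.7, -0.004, 0.063, 0.006, 0],
)

```text
time_s: 18.53
position: [0.4636, 0.0407, 0.3258]
orientation: [[-0.322, 0.806, 0.496], [0.935, 0.352, 0.036], [-0.145, 0.475, -0.868]]
contact_force: [-0.2, -0.2, -0.5]
grip_width: 0.503
finger_force: 0.0
```

step_arm(
  rows=[-0.57, -0.91, 18.9, 0.0174, 0.0167, 0.0025, 0, -0.57, -0.91, 18.9, 0.0174, 0.0167, 0.0025, 0, -0.57, -0.91, 18.9, 0.0174, 0.0167, 0.0025, 0, -0.57, -0.91, 18.9, 0.0174, 0.0167, 0.0025, 0],
)

```text
time_s: 18.87
position: [0.4726, 0.0633, 0.3291]
orientation: [[-0.04, 0.861, 0.507], [0.999, 0.033, 0.023], [0.003, 0.507, -0.862]]
contact_force: [-0.1, -0.0, -0.2]
grip_width: 0.503
finger_force: 0.0
```

```bash
python3 - <<'E'
from h import *
A=here();print(rel(A,puckpose(8,up=.09)),rel(A,puckpose(8)),observe()["joint_pos"])
im,D,W,hsv=look("w8")
m=(D[...,2]>12)&(D[...,2]<19)&(abs(D[...,0])<25)&(D[...,1]>69.5)&(D[...,1]<101)&(hsv[...,2]<90);print("puck",m.sum(),np.percentile(D[m],[2,50,98],axis=0).round(1).tolist())
v=cv2.resize(im,None,fx=1.3,fy=1.3);cv2.imwrite("pics/w8v.png",v)
E
```

```text
[-0.51, -0.13, -0.09, -0.0006, 0.0034, -0.0048] [-0.51, -0.13, -0.09, -0.0008, 0.0042, 0.0852] [ 0.0653438  -0.49166904  1.91246542 -0.01116043  1.18878001  0.0270669 ]
red 221 [-47.3 -35.3  40.6] [[-51.3, -41.0, 27.6], [-43.2, -33.0, 46.8]]
fin 132 [-47.1 -35.5  44.6] [[-51.2, -41.6, 38.2], [-43.2, -33.0, 46.8]]
grasp (array([-16.8,  86. , 111.2]), array([-4.4, -4.2, 90. ])) F [-0.2 -0.  -0.2] grip 0.5027033235601164 18.8667
puck 1038 [[-14.9, 71.6, 13.7], [-2.5, 86.0, 16.6], [11.7, 99.2, 18.0]]
```

View pics/w8v.png

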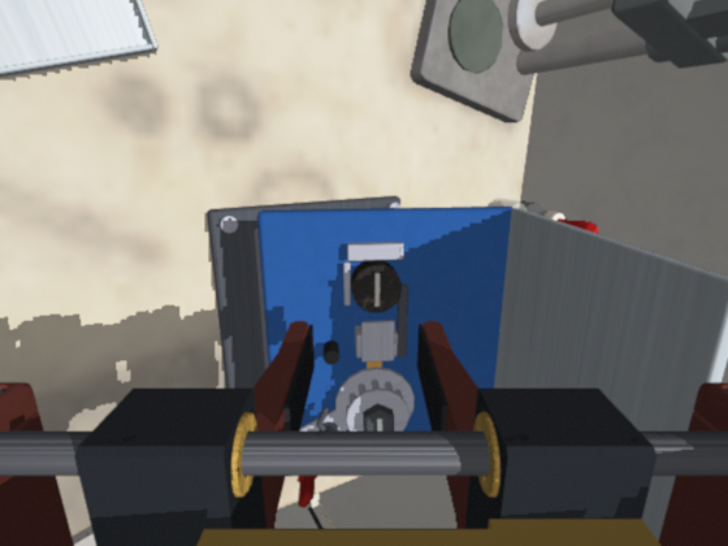

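The wrist view shows the puck at (376,287) free of the lip, with the fingers straddling it along deck x and rails on both sides. Descending in stages.

step_arm(
  rows=[-0.5, 0, 0, -0.001, 0.003, 0.03, 0, -0.5, 0, 0, -0.001, 0.003, 0.055, 0, -0.5, 0, 0, -0.001, 0.004, 0.07, 0, -0.5, 0, 0, -0.001, 0.004, 0.08, 0, -0.5, 0, 0, -0.001, 0.004, 0.08, 0],
)

```text
time_s: 19.33
position: [0.5166, 0.0636, 0.2611]
orientation: [[-0.043, 0.858, 0.512], [0.999, 0.037, 0.023], [0.0, 0.513, -0.858]]
contact_force: [0.4, -0.4, -0.2]
grip_width: 0.499
finger_force: 0.0
```

```bash
python3 - <<'E'
from h import *
st();print(rel(here(),puckpose(8)))
E
```

```text
t 19.3333 grasp (array([-4.5, 84.4, 31. ]), array([-4.7, -4.5, 89.8])) h -1.518 r 84.5 F [ 0.2 -0.4 -0.4] grip 0.4989903551511247
[-0.14, -0.11, 0.13, 0.0009, 0.0007, 0.0043]
```

step_arm(
  rows=[0, 0, 0, 0.001, 0.0007, 0.002, 0, 0, 0, 0, 0.001, 0.0007, 0.0043, 0, 0, 0, 0, 0.001, 0.0007, 0.0043, -1, 0, 0, 0, 0.001, 0.0007, 0.0043, -1, 0, 0, 0, 0.001, 0.0007, 0.0043, -1, 0, 0, 0, 0.001, 0.0007, 0.0043, -1],
  force=12,
)

```text
time_s: 19.83
position: [0.5195, 0.0649, 0.2623]
orientation: [[-0.042, 0.854, 0.519], [0.999, 0.035, 0.023], [0.001, 0.519, -0.855]]
contact_force: [-0.8, 0.6, 1.3]
grip_width: 0.334
finger_force: 12.0
```

```bash
python3 - <<'E'
from h import *
st();print(rel(here(),puckpose(8)),observe()["finger_force"])
E
```

```text
t 19.8333 grasp (array([-0.2, 85.7, 31. ]), array([-5. , -4.8, 89.9])) h -1.568 r 85.7 F [-0.1  0.6  1.5] grip 0.333599273803991
[0.27, -0.12, 0.04, -0.0004, -0.0024, 0.0038] 11.963888257741928
```

step_arm(
  rows=[0, 0, 0, 0, 0, 0, -1, 0, 0, 0, 0, 0, 0, -1],
)

```text
time_s: 20.0
position: [0.5196, 0.0649, 0.2623]
orientation: [[-0.042, 0.854, 0.518], [0.999, 0.035, 0.023], [0.002, 0.519, -0.855]]
contact_force: [-3.0, -0.5, 4.1]
grip_width: 0.337
finger_force: 12.0
```

```bash
python3 - <<'E'
from h import *
st();print(rel(here(),puckpose(8)),observe()["moment"])
im,D,W,hsv=look("w9")
m=(D[...,2]>8)&(D[...,2]<24)&(abs(D[...,0])<25)&(D[...,1]>69.5)&(D[...,1]<104)&(hsv[...,2]<90)
q=D[m];print("puck",len(q),np.percentile(q,[2,50,98],axis=0).round(1).tolist())
if len(q)>20:
    c=q.mean(0);print("normal",np.linalg.svd(q-c)[2][2].round(3))
E
```

```text
t 20.0 grasp (array([-0.2, 85.7, 30.9]), array([-5. , -4.8, 89.9])) h -1.568 r 85.7 F [-1.  -0.3  5. ] grip 0.3372298029878365
[0.26, -0.12, 0.03, -0.0004, -0.0024, 0.0037] [-0.04123252  0.22690733 -0.0002873 ]
red 2131 [-16.6  97.4  50.4] [[-27.0, 96.4, 17.3], [22.1, 98.0, 69.2]]
fin 1548 [-18.5  97.4  56. ] [[-27.5, 96.5, 38.9], [21.5, 98.0, 69.4]]
grasp (array([-0.2, 85.7, 30.9]), array([-5. , -4.8, 89.9])) F [-1.  -0.3  5. ] grip 0.3372298029878365 20.0
puck 2698 [[-20.1, 72.2, 9.5], [-0.5, 89.3, 16.6], [20.6, 99.7, 22.7]]
normal [-0.016  0.045  0.999]
```

step_arm(
  rows=[0, 0, 0, 0, 0, 0, 0, 0, 0, 0, 0, 0, 0, 0, 0, 0, 0, 0, 0, 0, 0],
)

```text
time_s: 20.3
position: [0.5195, 0.0649, 0.261]
orientation: [[-0.042, 0.855, 0.517], [0.999, 0.035, 0.023], [0.001, 0.517, -0.856]]
contact_force: [-0.7, -0.5, 1.1]
grip_width: 0.489
finger_force: 0.0
```

```bash
python3 - <<'E'
from h import *
st();print(rel(here(),puckpose(8)))
E
```

```text
t 20.3 grasp (array([-1.2, 85.6, 29.8]), array([-4.9, -4.7, 89.9])) h -1.557 r 85.6 F [-0.2 -0.5  1.3] grip 0.4888516876867421
[0.15, -0.11, 0.03, -0.0003, -0.0017, 0.0027]
```

step_arm(
  rows=[0, 0, 0, 0, -0.0007, 0.0027, 0, 0, 0, 0, 0, -0.0007, 0.0027, 0, 0, 0, 0, 0, -0.0007, 0.0027, 0],
)

```text
time_s: 20.55
position: [0.5203, 0.0649, 0.2581]
orientation: [[-0.042, 0.855, 0.517], [0.999, 0.035, 0.023], [0.001, 0.517, -0.856]]
contact_force: [-0.1, 0.0, -0.9]
grip_width: 0.495
finger_force: 0.0
```

```bash
python3 - <<'E'
from h import *
st();print(rel(here(),puckpose(8)))
E
```

```text
t 20.55 grasp (array([-1.7, 85.7, 26.8]), array([-4.9, -4.7, 89.9])) h -1.551 r 85.7 F [-0.5  0.  -0.8] grip 0.4946844307509723
[0.13, -0.12, 0.02, -0.0003, -0.0009, -0.0002]
```

step_arm(
  rows=[0, 0, 0, 0, 0, 0, -1, 0, 0, 0, 0, 0, 0, -1, 0, 0, 0, 0, 0, 0, -1, 0, 0, 0, 0, 0, 0, -1, 0, 0, 0, 0, 0, 0, -1],
  force=12,
)

```text
time_s: 20.97
position: [0.5203, 0.0649, 0.2588]
orientation: [[-0.042, 0.855, 0.517], [0.999, 0.035, 0.023], [0.001, 0.518, -0.855]]
contact_force: [0.2, -0.6, 0.4]
grip_width: 0.334
finger_force: 11.9
```

```bash
python3 - <<'E'
from h import *
st();print(rel(here(),puckpose(8)))
E
```

```text
t 20.9667 grasp (array([-1.2, 85.7, 27.4]), array([-5. , -4.8, 89.9])) h -1.557 r 85.7 F [ 0.4 -0.6  0.3] grip 0.3342714848156773
[0.19, -0.11, 0.03, -0.0003, -0.0013, 0.0003]
```

step_arm(
  rows=[0, 0, 0, 0, 0, 0, -1, 0, 0, 0, 0, 0.0003, -0.003, -1, 0, 0, 0, 0, 0.0006, -0.007, -1, 0, 0, 0, 0, 0.0008, -0.015, -1, 0, 0, 0, 0, 0.0005, -0.03, -1, 0, 0, 0, 0, 0, -0.06, -1, 0, 0, 0, 0, 0, -0.09, -1, 0, 0, 0, 0, 0, -0.09, -1],
  force=20,
)

```text
time_s: 21.63
position: [0.4727, 0.0629, 0.3434]
orientation: [[-0.042, 0.849, 0.527], [0.999, 0.035, 0.024], [0.002, 0.527, -0.85]]
contact_force: [-0.5, -0.3, 1.4]
grip_width: 0.331
finger_force: 19.8
```

```bash
python3 - <<'E'
from h import *
st()
R,p=here()
n="wrist";im,d=grab_frame(n);c=camera_model(n);K=c["camera_matrix"];v,u=np.mgrid[0:420,0:560]
P=np.stack([(u-K[0,2])/K[0,0]*d,(v-K[1,2])/K[1,1]*d,d],-1)
T=(P@c["hand_eye"][:3,:3].T+c["hand_eye"][:3,3])*1000
hsv=cv2.cvtColor(im,cv2.COLOR_BGR2HSV).astype(int)
m=(abs(T[...,1])<14)&(abs(T[...,0])<18)&(T[...,2]>155)&(T[...,2]<200)&(hsv[...,2]<110)&(d>0)
q=T[m];print("held top",len(q),np.percentile(q,[2,50,98],axis=0).round(1).tolist(),"n",np.linalg.svd(q-q.mean(0))[2][2].round(3) if len(q)>10 else 0)
cv2.imwrite("pics/w10.png",im)
# tray from top view
im,d=grab_frame("top");W=cloud("top",d);hsv=cv2.cvtColor(im,cv2.COLOR_BGR2HSV).astype(int)
m=((W[...,2]>.0015)&(W[...,2]<.016)&(hsv[...,1]<45)&(hsv[...,2]>120)).astype(np.uint8)
m[:,:160]=0;m[:240]=0;m[330:]=0;m[:,255:]=0
k,l,s,cc=cv2.connectedComponentsWithStats(m);i=1+np.argmax(s[1:,4]);print("tray px",s[i],cc[i],cv2.minAreaRect(W[l==i][:,:2].astype(np.float32)*1000), W[l==i].mean(0))
E
```

```text
t 21.6333 grasp (array([ -6.9,  85.7, 124.5]), array([-5.5, -5.2, 89.8])) h -1.49 r 86.0 F [ 0.2 -0.3  1.5] grip 0.3306500964148132
held top 2541 [[-13.6, -13.1, 171.9], [3.1, -1.2, 174.1], [14.2, 12.6, 187.5]] n [ 0.245  0.082 -0.966]
tray px [ 177  256   61   62 1376] [206.35392442 286.35319767] ((448.02508544921875, 238.77783203125), (115.7324447631836, 112.1884765625), 16.728586196899414) [0.44513558 0.24023351 0.00430218]
```

```bash
cat >> h.py <<'E'
def held():
    R,p=here();im,d=grab_frame("wrist");c=camera_model("wrist");K=c["camera_matrix"];v,u=np.mgrid[0:420,0:560]
    P=np.stack([(u-K[0,2])/K[0,0]*d,(v-K[1,2])/K[1,1]*d,d],-1);T=(P@c["hand_eye"][:3,:3].T+c["hand_eye"][:3,3])*1000
    hsv=cv2.cvtColor(im,cv2.COLOR_BGR2HSV).astype(int)
    q=T[(abs(T[...,1])<12)&(abs(T[...,0])<12)&(T[...,2]>160)&(T[...,2]<200)&(d>0)]
    w=np.ones(len(q),bool)
    for i in range(8):
        C=np.c_[q[w][:,:2],np.ones(w.sum())];s=np.linalg.lstsq(C,q[w][:,2],rcond=None)[0]
        r=q[:,2]-np.c_[q[:,:2],np.ones(len(q))]@s;w=abs(r)<max(1.,6-i)
    print("held z=a x+b y+c",s.round(3),w.sum(),len(q));return s,im
def down(yaw,x,y,z): return Ro.from_euler("ZX",[yaw,180],degrees=True).as_matrix(),np.array([x,y,z])
E
python3 - <<'E'
from h import *
s,im=held()
A=here();B=down(92,.446,.239,.26);print(rel(A,B))
E
```

```text
held z=a x+b y+c [1.00000e-03 1.10000e-01 1.73765e+02] 1680 1957
[31.27, -0.2, 0.37, 0.177, -0.057, 0.055]
```

The puck is held 8 mm deep in the pads, still aligned with the deck and so 6.3° off the tool axis. I'll place it with that lean so it lands flat.

```bash
cat >> h.py <<'E'
def place(R0,z,b=.11,c=.1738,x=.446,y=.239):
    n=np.array([0,b,-1])/np.hypot(1,b)       # puck's up in the tool frame
    up=R0@n;ax=np.cross(up,[0,0,1]);an=np.arcsin(np.linalg.norm(ax));R=Ro.from_rotvec(ax/np.linalg.norm(ax)*an).as_matrix()@R0
    bot=np.array([0,0,c])-.016*n
    return R,np.array([x,y,z])-R@bot
E
python3 - <<'E'
from h import *
A=here();B=place(A[0],.06);C=place(A[0],.006);print(rel(A,B),B[1],B[0].round(2).tolist(),rel(B,C))
E
```

```text
[24.99, -0.09, -0.01, 0.177, -0.0791, 0.0548] [0.42701309 0.2382091  0.24875796] [[-0.04, 0.99, 0.11], [1.0, 0.04, 0.0], [-0.0, 0.11, -0.99]] [0.0, 0.0, 0.0, 0.0, -0.0059, 0.0537]
```

step_arm(
  rows=[6, 0, 0, 0.04, -0.005, 0, -1, 12, 0, 0, 0.08, -0.015, 0, -1, 18, 0, 0, 0.115, -0.03, 0, -1, 25, 0, 0, 0.15, -0.055, 0.02, -1, 25, 0, 0, 0.177, -0.079, 0.04, -1, 25, 0, 0, 0.177, -0.079, 0.055, -1, 25, 0, 0, 0.177, -0.079, 0.055, -1, 25, 0, 0, 0.177, -0.079, 0.055, -1],
)

```text
time_s: 22.45
position: [0.4269, 0.2382, 0.2458]
orientation: [[-0.043, 0.994, 0.103], [0.999, 0.043, 0.004], [-0.001, 0.103, -0.995]]
contact_force: [0.0, -0.6, 0.5]
grip_width: 0.334
finger_force: 19.8
```

```bash
python3 - <<'E'
from h import *
s,im=held();A=here();st()
up=A[0]@(np.array([0,s[1],-1])/np.hypot(1,s[1]));print("up",up.round(3))
print(rel(A,place(A[0],.006,s[1],s[2]/1000)),rel(A,place(A[0],.06,s[1],s[2]/1000)))
# tray from wrist
R,p=A;_,d=grab_frame("wrist")
im,d=grab_frame("wrist");c=camera_model("wrist");K=c["camera_matrix"];v,u=np.mgrid[0:420,0:560]
P=np.stack([(u-K[0,2])/K[0,0]*d,(v-K[1,2])/K[1,1]*d,d],-1);W=(P@c["hand_eye"][:3,:3].T+c["hand_eye"][:3,3])@R.T+p
m=(abs(W[...,0]-.446)<.075)&(abs(W[...,1]-.239)<.075)&(W[...,2]>.007)&(W[...,2]<.014)&(d>0)
print("rim",m.sum(),cv2.minAreaRect(W[m][:,:2].astype(np.float32)*1000))
m=(abs(W[...,0]-.446)<.05)&(abs(W[...,1]-.239)<.05)&(W[...,2]<.02)&(d>0);print("floor z",np.median(W[m][:,2]))
E
```

```text
held z=a x+b y+c [2.00000e-03 1.09000e-01 1.73825e+02] 1677 1953
t 22.5 grasp (array([-154. ,  262. ,   61.5]), array([14.8, 14.9, 89. ])) h -1.039 r 303.9 F [-0.1  0.4 -0.3] grip 0.33698903889173043
up [ 0.001 -0.     1.   ]
[-0.08, -0.03, -0.0, 0.0003, -0.0058, 0.0526] [-0.08, -0.03, -0.0, 0.0004, -0.0001, -0.0011]
rim 2218 ((443.9262390136719, 238.44000244140625), (110.35298156738281, 110.5797348022461), 16.525165557861328)
floor z 0.0016915384682885393
```

The tray is confirmed at (0.444, 0.238), with a 110 mm rim. Lowering.

step_arm(
  rows=[0, 0, 0, 0, -0.002, 0.02, -1, 0, 0, 0, 0, -0.004, 0.036, -1, 0, 0, 0, 0, -0.0065, 0.047, -1, 0, 0, 0, 0, -0.0075, 0.052, -1, 0, 0, 0, 0, -0.0075, 0.052, -1, 0, 0, 0, 0, -0.0075, 0.052, -1],
)

```text
time_s: 23.1
position: [0.4257, 0.238, 0.1964]
orientation: [[-0.041, 0.993, 0.109], [0.999, 0.041, 0.006], [0.002, 0.109, -0.994]]
contact_force: [0.1, -0.0, 0.6]
grip_width: 0.337
finger_force: 19.8
```

step_arm(
  rows=[0, 0, 0, 0, 0, 0.0015, -1, 0, 0, 0, 0, 0, 0.0015, -1],
)

```text
time_s: 23.27
position: [0.4259, 0.2383, 0.1951]
orientation: [[-0.042, 0.993, 0.109], [0.999, 0.041, 0.007], [0.002, 0.11, -0.994]]
contact_force: [-0.9, 0.3, -1.3]
grip_width: 0.333
finger_force: 19.8
```

```bash
python3 - <<'E'
from h import *
s=observe();A=here(s);print(s["position"],s["contact_force"],s["grip_width"],"to floor",rel(A,place(A[0],.003)))
E
```

```text
[0.42594894 0.2383206  0.19505896] [-0.8858442   0.32764578 -1.30463221] 0.3329480297809214 to floor [0.01, -0.13, -0.01, -0.0002, 0.0007, 0.0034]
```

step_arm(
  rows=[0, 0, 0, 0, 0, 0.001, -1, 0, 0, 0, 0, 0, 0.002, -1, 0, 0, 0, 0, 0, 0.002, -1],
)

```text
time_s: 23.52
position: [0.4259, 0.2383, 0.1922]
orientation: [[-0.042, 0.993, 0.108], [0.999, 0.042, 0.006], [0.002, 0.108, -0.994]]
contact_force: [0.0, -0.4, 0.0]
grip_width: 0.336
finger_force: 19.8
```

step_arm(
  rows=[0, 0, 0, 0, 0, 0.001, -1, 0, 0, 0, 0, 0, 0.001, -1],
)

```text
time_s: 23.68
position: [0.426, 0.2383, 0.1921]
orientation: [[-0.042, 0.993, 0.108], [0.999, 0.042, 0.006], [0.002, 0.108, -0.994]]
contact_force: [-1.8, -0.8, 6.0]
grip_width: 0.336
finger_force: 20.0
```

```bash
python3 - <<'E'
from h import *
s=observe();A=here(s);print(s["position"],s["contact_force"],s["grip_width"],"to floor",rel(A,place(A[0],.003)));held()
E
```

```text
[0.42596222 0.23832359 0.1921027 ] [-1.82382258 -0.83318746  5.97159693] 0.3362277927884898 to floor [-0.07, -0.09, -0.01, -0.0002, 0.001, 0.0005]
held z=a x+b y+c [3.00000e-03 1.07000e-01 1.73762e+02] 1668 2034
```

A 6 N contact at floor height shows it's seated. Release and retreat straight up.

step_arm(
  rows=[0, 0, 0, 0, 0, 0, -0.1, 0, 0, 0, 0, 0, 0, -0.1, 0, 0, 0, 0, 0, 0, -0.1, 0, 0, 0, 0, 0, 0, -0.1, 0, 0, 0, 0, 0.002, -0.02, -0.1, 0, 0, 0, 0, 0.005, -0.05, -0.1, 0, 0, 0, 0, 0.009, -0.085, -0.1, 0, 0, 0, 0, 0.013, -0.12, -0.1],
)

```text
time_s: 24.4
position: [0.4256, 0.2379, 0.3123]
orientation: [[-0.042, 0.993, 0.106], [0.999, 0.042, 0.005], [0.001, 0.106, -0.994]]
contact_force: [0.5, 0.4, 0.5]
grip_width: 0.453
finger_force: 0.0
```

step_arm(
  rows=[0, 0, 0, 0, 0.003, -0.03, -0.1, 0, 0, 0, 0, 0.003, -0.03, -0.1, 0, 0, 0, 0, 0.003, -0.03, -0.1],
)

```text
time_s: 24.65
position: [0.4259, 0.2381, 0.3442]
orientation: [[-0.042, 0.993, 0.112], [0.999, 0.041, 0.008], [0.003, 0.112, -0.994]]
contact_force: [0.3, -0.1, -0.5]
grip_width: 0.451
finger_force: 0.0
```

```bash
python3 - <<'E'
from h import *
s=observe();print(s["contact_force"],s["time_s"],s["grip_width"])
im,d=grab_frame("wrist");t,_=grab_frame("top")
a=cv2.resize(im,(480,360));b=cv2.resize(t[100:310,160:400],None,fx=1.333,fy=1.714)
cv2.imwrite("pics/fin.png",np.hstack([a,b]))
for n in("top","scene"):
    f,_=grab_frame(n);g,dg,ys=lip(f,n);print(n,[(float(ys[i]),round(float(dg[i]),1)) for i in range(2,len(ys)-2) if abs(dg[i])>4 and abs(dg[i])==abs(dg[i-2:i+3]).max()])
E
```

```text
[ 0.28261225 -0.05455176 -0.51438886] 24.65 0.45110415053025654
top [(66.0, -5.1)]
scene []
```

View pics/fin.png

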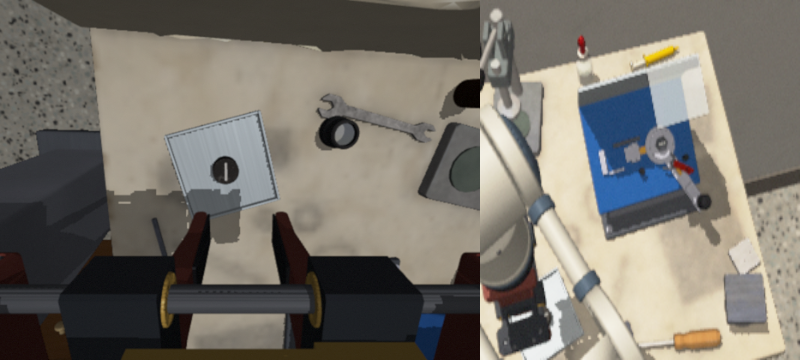

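The picture shows the puck flat in the tray at (225,170) with its marked face up. The jaw is right back, the fin is on its loosening side, and the other things are where they were.

```bash
python3 -c "
from plant import *
print(finish_job())"
```

```text
the job is handed in; nothing more can be done
None
```

The job is handed in: the fin is on its loosening side, the jaw measured back at its stop, and the puck sits polished face up in the tray, with about 25 s used and the verdict not shown.

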